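# Clear the row vice, set the end stop by feel, load and lock it with the wedge

## Robot

A 7-joint arm with a two-finger parallel gripper is mounted at the origin on a cart in front of the work surface, level with it; the furniture and walls round the work are solid. World frame = base frame: x ahead of the robot, y to its left, z up, the work surface at z = 0. Lengths are in m, angles in rad, forces in N, time in s.
With the tool pointing down it reaches from about 0.425 to 0.925 m from the base axis. Payload 6.8 kg.
Tool frame: the origin (TCP) lies midway between the tips of the shut fingers; the grasp point (between the pads) lies 19 mm behind it; y points along the fingers, z is the direction in which the jaws open and shut, and the axes are right-handed (so a half turn about y gives the same grasp; the last joint's range is limited). The gripper opens to 85 mm and grips with 20 to 120 N. Pads are 22 mm wide; open, the fingers measure 114 mm over their backs; the gripper's body (76 mm by 85 mm) begins 54 mm behind the grasp point. The pads swing forward as they close: fully open they stand 13 mm farther back than shut.
Start: joints at [1.082, 0.477, 0.022, 1.555, -0.011, 1.109, -0.083], TCP at [0.251, -0.627, 0.201] pointing down, gripper open.
Joint ranges: [-2.96, 2.96], [-0.34, 2.1], [-1.41, 1.46], [0.24, 2.44], [-1.37, 4.51], [0.17, 1.92], [-2.96, 2.96]. Speed limits (rad/s): [2.39, 2.39, 3.14, 3.14, 3.14, 3.14, 3.14].

## Interface

Orientations are given as a rotation vector (axis times angle).
In Python, from bench import r gives the robot as it stands.
- The arm moves only by the tool send_rows, never from a script. Its argument "rows" is text: rows parted by semicolons, each of 6 numbers parted by spaces: the shift along the world's x, y, z in m, then the turn, a rotation vector about the world's x, y, z in rad. A call has 1 to 20 rows; each row shifts and turns the commanded pose from where the row before left it; what a row does not reach is not made up. A row lasts 1/10 s, in which the tool goes at most 50 mm and 8.59 degrees, less where a joint would pass 70% of its speed; a pose out of reach is approached as far as the arm can. A call is refused whole if a number of a shift passes 0.05 or a number of a turn 0.15, either way. A call with a gripper value outside its range is refused whole. "grip" is the finger opening in m, from 0 to 0.0854, set as the call begins (left out, the last holds). The fingers move at their own pace and stop on an object; "grip_force" is the grip in N (left out, the last holds). Time passes only in rows, so rows that do not move let the fingers close. It gives the time, the measured TCP pose, the force and the opening at its end, in the units of the state.
- r.get_obs(): the state, without advancing time (a new reading comes with each control period).
- r.grab_frame(name): name is "side" or "top" or "wrist"; returns a dict with "pixels" (420x560x3 uint8, red, green, blue), "intrinsics" (3x3 intrinsics, pixels), "k1" (the pictures are not rectified: a ray, as slopes to the right and down, at radius r is drawn at 1 + k1 r^2 times it, then the intrinsics apply), "position" and "orientation" of the camera in the world. Camera axes: x right, y up, looking along -z (the intrinsics and any distortion apply to the point x, -y, -z); pixel columns grow to the right and rows downward; lengths in m; the calibration is good to about 2 mm. A picture is of the moment at which its call begins. There is no depth.
- r.hand_in(): hands the job in, once; it reports no verdict.
The state is a dict: "clock": time; "joints": joint angles; "qvel": joint speeds; "tau": joint torques, N m; "tcp_pos": TCP position; "orientation": TCP orientation; "contact_force": force on the tool from outside, world axes, zero at the start; "moment": the same for the moment, N m; "grip_width": finger opening in m.
Only numpy, scipy, OpenCV 4.12 (cv2) and the standard library are available. Lean on these libraries where they do the work, as an engineer would, in place of code of your own. Each camera call takes 0.05 s, during which the arm holds its last target.

## Task

Unload the RF adapters left in the row vice into the small grey tray, then clamp the finned heatsinks in it: drag the upright end stop by its black handle along its slot, without lifting it out, until it drops into the notch hidden in the slot's floor, and leave it fully down there. After that set every heatsink flat in the vice, fins up, long side from fence to jaw, in one close row against the stop on the side where the adapters lay, and last drive the wooden wedge, tip first, between jaw and back wall until the jaw grips every heatsink tight; leave the roll of tape and the desoldering pump alone.

Things in the scene. Friction and masses are not known exactly. Their poses are not given: they have to be found in the camera images.
- vice: Fixed aluminium row vice on the desk, 93 mm (its x, -31 to 62) by 203 mm (y, -92 to 111; +y roughly away from the robot). Origin on the desk top, z up. Bed 21 mm high. Standing 10 mm above the bed, along y: fence (inner face x = -21 mm, y -90 to 55), steel jaw (y -88 to 47), short back wall (inner face x = 52.25 mm, y 15 to 85). Load on the -y side of the stop.
- vice_slot (a point): Middle (0, 29, 11 mm in the vice's frame) of the slot's floor. Slot: 9 mm wide, along the vice's y from -25 to 83 mm, 10 mm deep from the bed. In its floor is one notch, 17 mm long and 9 mm deeper, its middle anywhere at y = 22 to 47 mm; only feeling tells where.
- vice_mouth (a point): Entry for the wedge, at bed level: (47, 20, 21 mm) in the vice's frame. Jaw open, it is 10 mm wide in x, from the jaw's ramp (x 42 mm) to the back wall. The ramp is on the jaw's back, y 20 to 47 mm, sloping 12 degrees towards the wall. Push the wedge towards the vice's +y, flat on the bed, straight face along the wall; it is tight with its tip about 46 mm past this point.
- jaw (a joint): How far the jaw has closed towards the fence (m): 0 open (its face at the vice's x = 24.5 mm, 45.5 mm from the fence) to 0.008. A light spring (0.5 N) opens it; only the wedge closes it; its bar is 6.5 mm thick; on heatsinks it stops at about 0.0055.
- stop: Loose upright end stop, 150 g, in the slot's +y half. Origin under its tongue, axes as the vice's. Tongue 7 (x) by 14 (y) mm, 20 high; steel block 30 by 16 mm, z 19.5 to 32; black handle 24 by 14 mm, z 32 to 62 mm, to grip. Riding in the slot its origin is at z 11 mm, in the notch at 2 mm. Press it down lightly while dragging, or a firm grip carries it over the notch.
- wedge: Loose wooden wedge, 84 mm long, flat on the desk. Origin under its middle, +y to the tip. Straight face x = 9 mm; the other side tapers 12 degrees: 6 mm wide at the tip (y = 42 mm), 18 mm at y = -14 mm; this part is 14 mm high. Behind it the tail: 16 (x, -7 to 9) by 28 (y, -42 to -14) by 36 mm high, to grip by its ends (along y) above 15 mm. Drive it with 20 to 25 N; friction holds it.
- wedge_tip (a point): Middle of the wedge's blunt 6 mm tip, 7 mm above its underside.
- wedge_tail (a point): In the middle of the wedge's tail, 28 mm above its underside.
- sink1: Aluminium heatsink with upright fins, 32 (x) by 40 (y) by 24 mm high, 45 g; origin at the middle of its underside. Two or three of them stand right of the keyboard; this one may be absent. In the vice its y axis lies along the vice's x (either way round).
- sink2: Aluminium heatsink with upright fins, 32 (x) by 40 (y) by 24 mm high, 45 g; origin at the middle of its underside. Two or three of them stand right of the keyboard; this one may be absent. In the vice its y axis lies along the vice's x (either way round).
- sink3: Aluminium heatsink with upright fins, 32 (x) by 40 (y) by 24 mm high, 45 g; origin at the middle of its underside. Two or three of them stand right of the keyboard; this one may be absent. In the vice its y axis lies along the vice's x (either way round).
- tape: Bystander: black roll of tape, 63 mm across, 18 mm high. Leave it alone.
- pump: Bystander: blue desoldering pump, 181 mm long, lying. Leave it alone.
- tray: Fixed open grey tray, 60 (x) by 64 (y) by 16 mm high, walls 3 mm; origin under its middle on the desk.
- adapter1: Turned metal RF adapter, 14 mm thick, 36 mm long (its y), 22 g; origin at its underside's middle. One or two lie on the vice's bed, about across from fence to jaw, 5 cm apart; this one may be absent.
- adapter2: Turned metal RF adapter, 14 mm thick, 36 mm long (its y), 22 g; origin at its underside's middle. One or two lie on the vice's bed, about across from fence to jaw, 5 cm apart; this one may be absent.
Mind the look-alikes: they are no part of the job. Leave any turquoise look-alike of the tray alone.

How it is judged:
By the outcome, as a careful person would: the job done as asked, in the order asked, and still so for the second after the job is handed in, with the robot touching nothing.
Of sink1, sink2, sink3 only 2 to 3 are there at a start; the rules pass over those that are not, and their reading is None.
Of adapter1, adapter2 only 1 to 2 are there at a start; the rules pass over those that are not, and their reading is None.
At some moment in a run one of sink1, sink2, sink3 may be knocked a few centimetres aside while the robot is not near it.
It also fails if it takes over 210 s, if anything falls off the work surface, if the arm or the gripper's body presses on something with over 40 N, if the wrist force passes 120 N, or if a joint passes its speed limit or range.

## Working session

There is one attempt and no reset: what is moved stays moved. The work goes in short steps, Python scripts to look and compute and a tool call to move; the robot and the scene stay as the last step left them, time stands still between calls to the robot, and variables do not carry over. Pictures are saved under pics/ and viewed, and the job is handed in when it is done.

Besides the shell and the picture viewer there is one more tool, called after "Request:" as a command line: name --argument value ..., lists and objects as JSON in quotes. send_rows: Moves the arm, as the interface text tells. Its arguments: {"type":"object","properties":{"rows":{"type":"string"},"grip":{"type":"number"},"grip_force":{"type":"number"}},"required":["rows"]}

```bash
ls; mkdir -p pics
cat > h.py <<'E'
import numpy as np, cv2
from scipy.spatial.transform import Rotation as R
from bench import r
def save(f,n): cv2.imwrite('pics/'+n+'.png',cv2.cvtColor(np.asarray(f['pixels']),cv2.COLOR_RGB2BGR))
def rot(o):
    o=np.asarray(o,float)
    return o if o.shape==(3,3) else (R.from_rotvec(o).as_matrix() if o.size==3 else R.from_quat(o).as_matrix())
def ray(f,u,v):
    K=np.asarray(f['intrinsics']);d=np.array([(u-K[0,2])/K[0,0],(v-K[1,2])/K[1,1]])
    s=d.copy()
    for _ in range(20): s=d/(1+f['k1']*(s@s))
    w=rot(f['orientation'])@np.array([s[0],-s[1],-1.0])
    return np.asarray(f['position']),w
def onz(f,u,v,z):
    p,w=ray(f,u,v); return p+w*(z-p[2])/w[2]
def proj(f,P):
    K=np.asarray(f['intrinsics']);c=rot(f['orientation']).T@(np.asarray(P)-f['position'])
    s=np.array([c[0],-c[1]])/-c[2]; s=s*(1+f['k1']*(s@s))
    return K[0,0]*s[0]+K[0,2],K[1,1]*s[1]+K[1,2]
E
python3 - <<'E'
from h import *
import pickle
fs={}
for n in ['side','top','wrist']:
    f=r.grab_frame(n);save(f,n+'0');fs[n]=f
    print(n,f['position'],f['orientation'],f['intrinsics'],f['k1'])
pickle.dump(fs,open('f0.pkl','wb'))
o=r.get_obs();print(o)
E
```

```text
pics
side [ 1.32303381 -0.16447256  0.7803932 ] [0.69784917 0.61980317 1.34322076] [[524.88562394   0.         280.95947324]
 [  0.         524.88562394 202.92565171]
 [  0.           0.           1.        ]] 0.03336092384745886
top [ 0.36813533 -0.07230115  1.27505352] [ 0.09543657 -0.07902454 -1.58600359] [[520.12545467   0.         281.01980213]
 [  0.         520.12545467 212.97459397]
 [  0.           0.           1.        ]] -0.11232232273935118
wrist [ 0.32361535 -0.59725883  0.37186459] [-0.27055008  0.18550462 -1.17879959] [[357.88892429   0.         280.21050883]
 [  0.         357.88892429 209.63886754]
 [  0.           0.           1.        ]] -0.03292818022442678
{'clock': 0.15, 'joints': array([ 1.08193266,  0.4776371 ,  0.02235951,  1.55616696, -0.0114923 ,
        1.10927943, -0.08308297]), 'qvel': array([ 0.00067858, -0.00177105,  0.00033382, -0.00210862, -0.00091319,
       -0.00192271,  0.0005132 ]), 'tau': array([ 2.51016892e-03, -5.96922183e+01,  1.61026854e+00, -2.81491381e+01,
        1.26426280e-02,  6.46883505e-03,  7.76935678e-06]), 'tcp_pos': array([ 0.25066199, -0.62623213,  0.20065554]), 'orientation': array([-0.38836898,  2.01450941, -2.011817  ]), 'contact_force': array([-0.76093798, -0.20742849,  0.43375319]), 'moment': array([ 0.02078571, -0.04612329,  0.01873082]), 'grip_width': 0.0856003394912033}
```

View pics/top0.png

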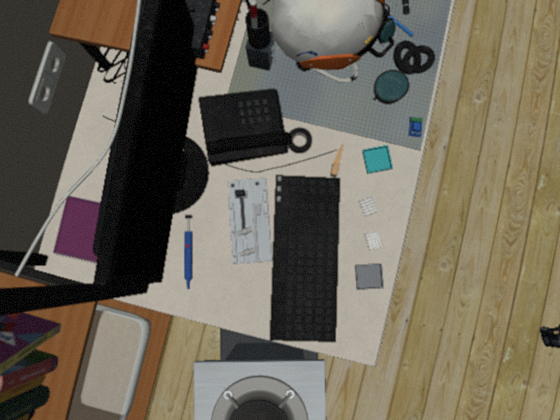

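View pics/side0.png

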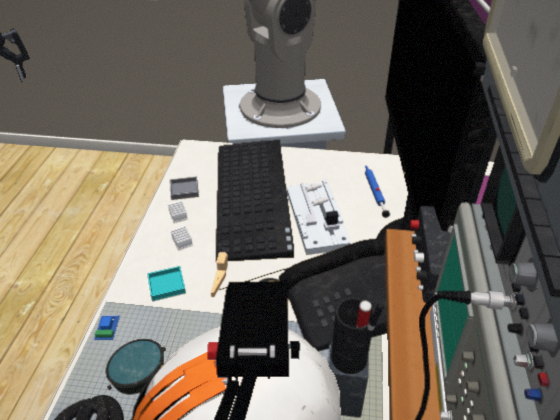

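View pics/wrist0.png

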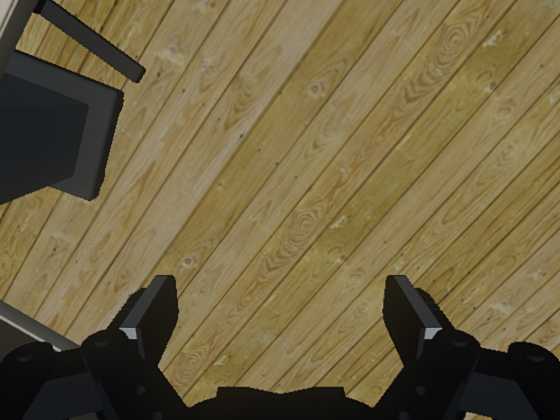

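Run:
```python
from h import *
import pickle
fs=pickle.load(open('f0.pkl','rb'))
im=cv2.cvtColor(fs['top']['pixels'],cv2.COLOR_RGB2BGR)
a=cv2.resize(im[170:270,215:285],None,fx=6,fy=6,interpolation=cv2.INTER_CUBIC)
b=cv2.resize(im[140:300,325:405],None,fx=3.75,fy=3.75,interpolation=cv2.INTER_CUBIC)
cv2.imwrite('pics/c1.png',np.hstack([a,b]))
im=cv2.cvtColor(fs['side']['pixels'],cv2.COLOR_RGB2BGR)
a=cv2.resize(im[165:265,285:385],None,fx=4,fy=4,interpolation=cv2.INTER_CUBIC)
b=cv2.resize(im[165:305,145:245],None,fx=4,fy=4,interpolation=cv2.INTER_CUBIC)
cv2.imwrite('pics/c2.png',np.hstack([a,b[:400]]))
for n,u,v,z in [('vice c',249,220,.02),('tray',369,276,.01),('turq',377,159,.01),('s',367,206,.024),('s',374,241,.024),('wedge',338,160,.014)]:
    print(n,onz(fs['top'],u,v,z))
```

```text
vice c [0.49211591 0.01764018 0.02      ]
tray [ 0.35169311 -0.27080505  0.01      ]
turq [ 0.63966009 -0.30079921  0.01      ]
s [ 0.52080422 -0.26930985  0.024     ]
s [ 0.43554306 -0.28337748  0.024     ]
wedge [ 0.63776182 -0.20321988  0.014     ]
```

View pics/c1.png

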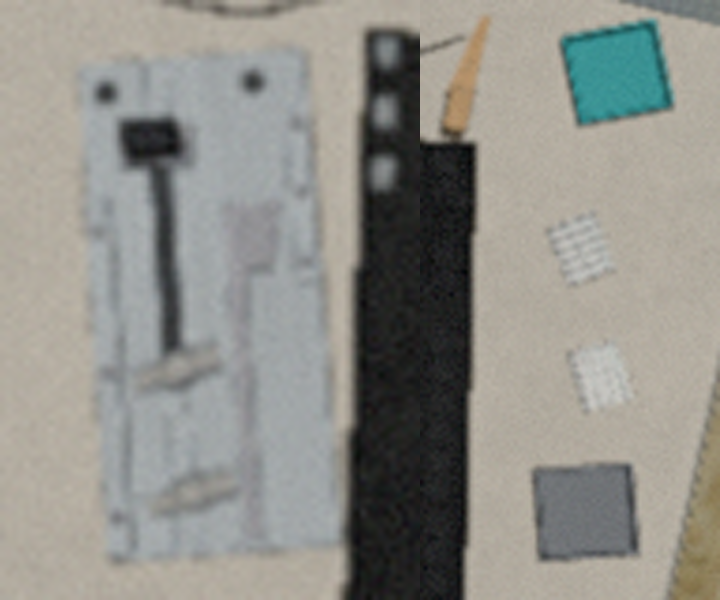

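View pics/c2.png

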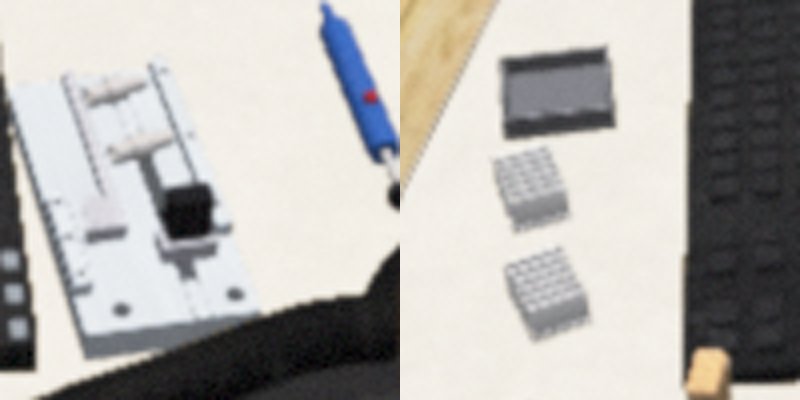

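Run:
```python
from h import *
import pickle
fs=pickle.load(open('f0.pkl','rb'));f=fs['top']
o=r.get_obs();print(rot(o['orientation']).round(3))
P=[];Q=[(-31,111),(62,111),(-31,-92),(62,-92)]
for u,v in [(80,60),(303,48),(108,560),(342,545)]: P.append(onz(f,215+u/6,170+v/6,.021)[:2])
P=np.array(P);Q=np.array(Q)/1000.
print(P.round(3))
a=P-P.mean(0);b=Q-Q.mean(0)
th=np.arctan2((b[:,0]*a[:,1]-b[:,1]*a[:,0]).sum(),(b*a).sum());Rm=np.array([[np.cos(th),-np.sin(th)],[np.sin(th),np.cos(th)]])
t=P.mean(0)-Rm@Q.mean(0);print('th',np.degrees(th),t,(P-(Q@Rm.T+t)).round(4))
w=fs['wrist'];Rt=rot(o['orientation']);print('cam in tool',Rt.T@(w['position']-o['tcp_pos']),(Rt.T@rot(w['orientation'])).round(3))
```

```text
[[-0.928 -0.001  0.372]
 [-0.372  0.001 -0.928]
 [ 0.    -1.    -0.001]]
[[ 0.591  0.067]
 [ 0.595 -0.024]
 [ 0.388  0.057]
 [ 0.392 -0.037]]
th -86.88604705339709 [0.48121058 0.03097133] [[ 0.001  -0.0006]
 [-0.0009  0.0011]
 [ 0.0002  0.0003]
 [-0.0003 -0.0008]]
cam in tool [-7.84774041e-02 -1.71217641e-01 -1.70276427e-05] [[-0.001 -0.953 -0.304]
 [ 0.001  0.304 -0.953]
 [ 1.    -0.001  0.   ]]
```

Request:
send_rows --rows "0.015 0.0447 0.003 0 0 0.0827;0.015 0.0447 0.003 0 0 0.0827;0.015 0.0447 0.003 0 0 0.0827;0.015 0.0447 0 0 0 0.0827;0.015 0.0447 0 0 0 0.0827;0.015 0.0447 0 0 0 0.0827;0.015 0.0447 0 0 0 0.0827;0.015 0.0447 0 0 0 0.0827;0.015 0.0447 0 0 0 0.0827;0.015 0.0447 0 0 0 0.0827;0.015 0.0447 0 0 0 0.0827;0.015 0.0447 0 0 0 0.0827;0.015 0.0447 0 0 0 0.0827;0.015 0.0447 0 0 0 0.0827;0.015 0.0447 0 0 0 0.0827;0 0 0 0 0 0;0 0 0 0 0 0"

```text
clock: 1.85
tcp_pos: [0.4757, 0.0448, 0.2101]
orientation: [-1.234, 1.171, -1.17]
contact_force: [-1.0, -0.2, -0.6]
grip_width: 0.0856
```

```bash
cat > snap.py <<'E'
from h import *
import pickle,sys
def snap(cam,n):
    f=r.grab_frame(cam);save(f,n);o=r.get_obs();f['obs']=o;pickle.dump(f,open(n+'.pkl','wb'));return f
if __name__=='__main__':
    for a in sys.argv[1:]:
        c,n=a.split(':');f=snap(c,n)
    o=f['obs'];M=rot(o['orientation']);print(o['clock'],o['tcp_pos'].round(4),'heading z',np.degrees(np.arctan2(M[1,2],M[0,2])).round(2),'down',M[:,1].round(3),o['joints'].round(2),o['contact_force'].round(1),o['grip_width'])
E
python3 snap.py wrist:w1
```

```text
1.9 [0.4755 0.0433 0.21  ] heading z 2.87 down [-0.001 -0.    -1.   ] [ 0.33  0.19 -0.61  1.97  0.13  1.02 -0.3 ] [ 0.6 -0.6  0. ] 0.08499349266344275
```

View pics/w1.png

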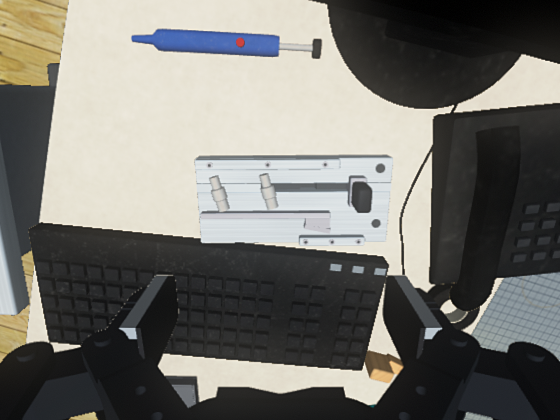

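Run:
```python
import cv2
im=cv2.imread('pics/w1.png')
cv2.imwrite('pics/c3.png',cv2.resize(im[145:255,185:400],None,fx=3.7,fy=3.7,interpolation=cv2.INTER_CUBIC))
```

```text
(no output)
```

View pics/c3.png

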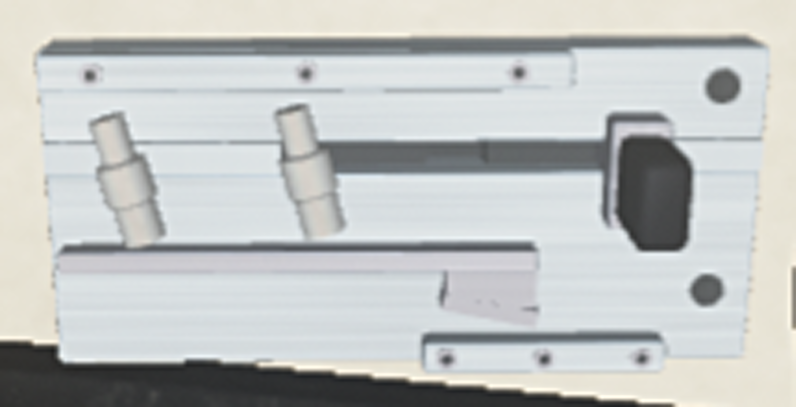

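```bash
cat > fitv.py <<'E'
from h import *
import pickle
from scipy.optimize import least_squares
f=pickle.load(open('w1.pkl','rb'))
C=[((62,-92,21),(60,361)),((62,111,21),(742,356)),((-31,111,21),(767,50)),((-21,-90,31),(42,91)),((-21,55,31),(574,88)),((24.5,-88,31),(60,250)),((24.5,47,31),(537,248)),((52.25,15,31),(425,341)),((52.25,85,31),(663,341))]
P=np.array([onz(f,185+c[0]/3.7,145+c[1]/3.7,q[2]/1000) for q,c in C])[:,:2];Q=np.array([q[:2] for q,_ in C])/1000
def T(p,q):
    c,s=np.cos(p[2]),np.sin(p[2]);return q@np.array([[c,s],[-s,c]])+p[:2]
s=least_squares(lambda p:(T(p,Q)-P).ravel(),[.48,.03,-1.5])
print(s.x,np.degrees(s.x[2]),((T(s.x,Q)-P)*1000).round(1))
E
python3 fitv.py
```

```text
[ 0.48176428  0.03272342 -1.51423025] -86.75900261800642 [[-0.8  0. ]
 [ 1.  -0.8]
 [ 1.9  1.5]
 [-1.8  0.2]
 [ 0.2 -0. ]
 [-1.5 -0.3]
 [ 0.4 -0.3]
 [-0.7 -0.4]
 [ 1.3  0. ]]
```

```bash
cat >> h.py <<'E'
VT=-86.8; V0=np.array([.4815,.0322])
def v2w(x,y):
    t=np.radians(VT);c,s=np.cos(t),np.sin(t);x,y=x/1000,y/1000
    return np.array([c*x-s*y,s*x+c*y])+V0
def w2v(p):
    t=np.radians(VT);c,s=np.cos(t),np.sin(t);d=np.asarray(p)[:2]-V0
    return np.array([c*d[0]+s*d[1],-s*d[0]+c*d[1]])*1000
E
python3 - <<'E'
from h import *
import pickle
f=pickle.load(open('w1.pkl','rb'))
g=lambda c,z:onz(f,185+c[0]/3.7,145+c[1]/3.7,z)
for a,b in [((107,118),(148,241)),((294,110),(325,236))]:
    A,B=g(a,.028),g(b,.028);m=(A+B)/2;print(m,np.linalg.norm(A-B),'axis deg',np.degrees(np.arctan2(*(B-A)[[1,0]])),w2v(m))
print('stop handle top mid',w2v(g((672,195),.071+.002)), w2v(g((639,165),.043)))
t=pickle.load(open('f0.pkl','rb'))['top']
print('tray',[onz(t,325+u/3.75-420/3.75,140+v/3.75,.016).round(3) for u,v in [(533,467),(634,463),(638,556),(540,560)]])
E
```

```text
[0.41521604 0.02384966 0.028     ] 0.036497989584690305 axis deg -71.74142130852718 [  4.63724863 -66.64673916]
[0.465401   0.02837189 0.028     ] 0.03686410969408567 axis deg -74.06057797602642 [  2.92347533 -16.28758935]
stop handle top mid [-3.59908162 72.98463756] [-3.33532991 71.18856404]
tray [array([ 0.38 , -0.237,  0.016]), array([ 0.381, -0.303,  0.016]), array([ 0.322, -0.303,  0.016]), array([ 0.32 , -0.24 ,  0.016])]
```

Request:
send_rows --rows "-0.002 -0.003 -0.03 0 0 0.0458;-0.002 -0.003 -0.03 0 0 0.0458;-0.002 -0.003 -0.03 0 0 0.0458;-0.002 -0.003 -0.03 0 0 0.0458;-0.002 -0.003 -0.03 0 0 0.0458;0 0 -0.012 0 0 0;0 0 -0.012 0 0 0;0 0 0 0 0 0;0 0 0 0 0 0" --grip 0.045 --grip_force 30

```text
clock: 2.8
tcp_pos: [0.4667, 0.0289, 0.0372]
orientation: [-1.327, 1.0, -1.002]
contact_force: [0.3, 0.6, 0.7]
grip_width: 0.0451
```

```bash
python3 snap.py wrist:w2 side:s2
```

```text
2.9 [0.4669 0.029  0.0375] heading z 15.99 down [ 0.002  0.    -1.   ] [ 0.27  0.44 -0.55  2.15  0.38  0.65 -0.27] [-1.   0.  -0.4] 0.04511097300328486
```

View pics/w2.png

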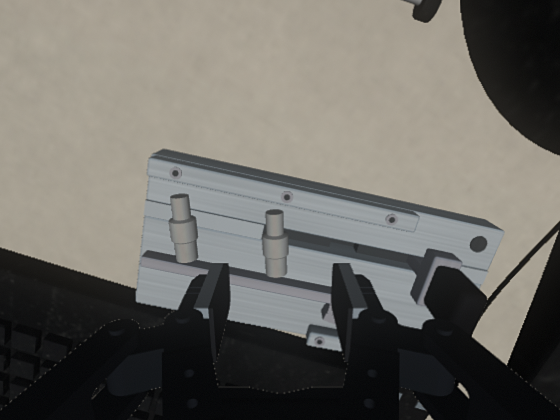

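View pics/s2.png

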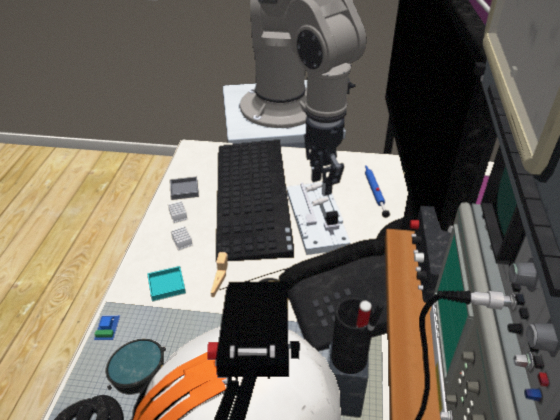

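Run:
```python
from h import *
import pickle
f=pickle.load(open('w2.pkl','rb'));o=f['obs'];p=o['tcp_pos'];M=rot(o['orientation'])
print(proj(f,p),[proj(f,p+M[:,2]*s*.0225) for s in(-1,1)])
for n,a,b in [('A2',(276,212),(276,274)),('A1',(180,197),(187,260))]:
    A,B=onz(f,*a,.028),onz(f,*b,.028);print(n,(A+B)/2,np.linalg.norm(A-B),np.degrees(np.arctan2(*(B-A)[[1,0]])))
```

```text
(np.float64(279.70784490618036), np.float64(252.31270276557944)) [(np.float64(236.63804955622254), np.float64(252.27766534201658)), (np.float64(322.77075165365915), np.float64(252.30694659565347))]
A2 [0.46476879 0.02909463 0.028     ] 0.036712350938109775 -74.18953682746655
A1 [0.41446582 0.02348826 0.028     ] 0.03637336599041163 -72.78372691960963
```

Request:
send_rows --rows "-0.002 0 -0.007 0 0 0;0 0 -0.007 0 0 0;0 0 0 0 0 0"

```text
clock: 3.2
tcp_pos: [0.4631, 0.0287, 0.0216]
orientation: [-1.33, 1.002, -1.0]
contact_force: [-1.1, -0.3, 0.1]
grip_width: 0.045
```

Request:
send_rows --rows "0 0 0 0 0 0;0 0 0 0 0 0;0 0 0 0 0 0;0 0 0 0 0 0;0 0 0 0 0 0" --grip 0.0

```text
clock: 3.7
tcp_pos: [0.464, 0.0288, 0.0225]
orientation: [-1.328, 1.001, -1.001]
contact_force: [0.1, -0.4, -0.1]
grip_width: 0.0003
```

```bash
python3 snap.py wrist:w3
```

```text
3.75 [0.464  0.0288 0.0225] heading z 16.01 down [ 0.  0. -1.] [ 0.25  0.46 -0.53  2.16  0.4   0.62 -0.29] [-0.6 -1.2 -0.1] 0.0001927356751086384
```

View pics/w3.png

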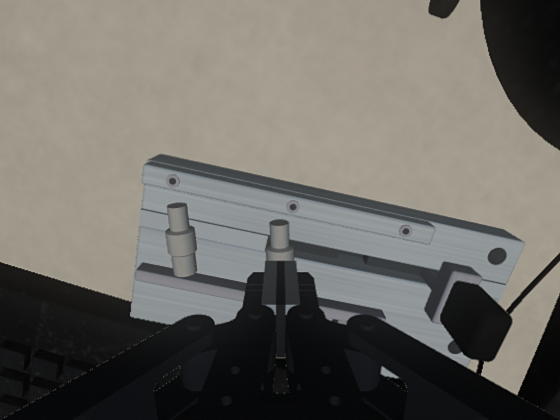

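Run:
```python
from h import *
import pickle
f=pickle.load(open('w3.pkl','rb'));o=f['obs'];p=o['tcp_pos'];M=rot(o['orientation'])
for b in (0,.01,.02,.03): print(b,[np.round(proj(f,p-M[:,1]*b+M[:,0]*s),1) for s in(-.011,0,.011)])
for q in ([.4648,.0291,.021],[.4648,.0291,.028],[.4648,.0291,.035]):print(proj(f,q))
im=cv2.imread('pics/w3.png');cv2.imwrite('pics/c4.png',cv2.resize(im[190:340,190:390],None,fx=4,fy=4))
```

```text
0 [array([279.2, 232.5]), array([279.2, 252.2]), array([279.2, 271.1])]
0.01 [array([279.1, 240.1]), array([279.1, 260.6]), array([279.1, 280.3])]
0.02 [array([279.1, 248.4]), array([279.1, 269.9]), array([279.1, 290.5])]
0.03 [array([279.1, 257.8]), array([279.1, 280.4]), array([279.1, 302. ])]
(np.float64(280.87473033660837), np.float64(250.91426766435055))
(np.float64(280.9197253678715), np.float64(256.6226488277548))
(np.float64(280.9681187252571), np.float64(262.76297449534286))
```

View pics/c4.png

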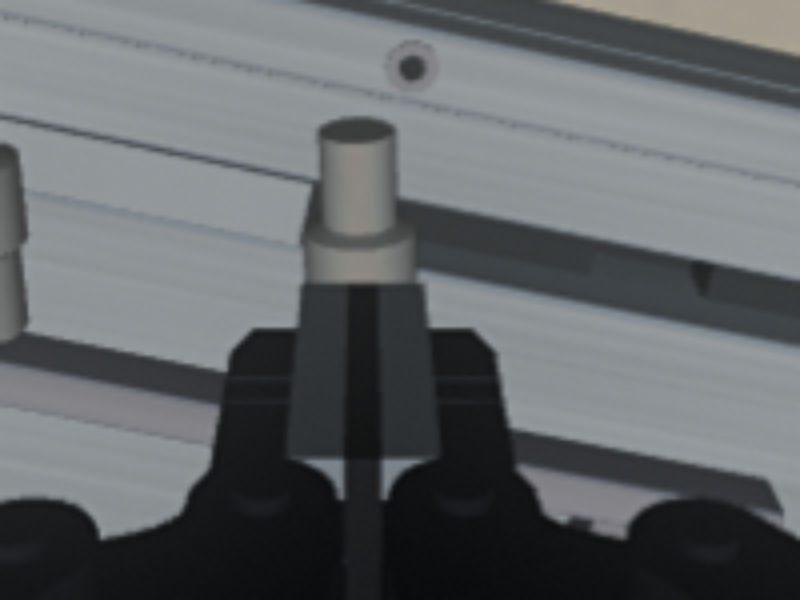

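Request:
send_rows --rows "0 0 0 0 0 0;0 0 0 0 0 0;0 0 0 0 0 0;0 0 0 0 0 0" --grip 0.045

```text
clock: 4.15
tcp_pos: [0.4639, 0.0288, 0.0224]
orientation: [-1.328, 1.001, -1.001]
contact_force: [0.2, -0.7, -0.4]
grip_width: 0.045
```

Request:
send_rows --rows "0 0 -0.002 0 0 0;0 0 0 0 0 0;0 0 0 0 0 0"

```text
clock: 4.45
tcp_pos: [0.4638, 0.0288, 0.0203]
orientation: [-1.329, 1.001, -1.001]
contact_force: [0.9, 0.2, -1.2]
grip_width: 0.0447
```

```bash
python3 snap.py side:s3
python3 - <<'E'
import cv2
im=cv2.imread('pics/s3.png');cv2.imwrite('pics/c5.png',cv2.resize(im[110:260,270:390],None,fx=4,fy=4,interpolation=cv2.INTER_CUBIC))
E
```

```text
4.5 [0.4638 0.0289 0.0203] heading z 16.01 down [-0.  0. -1.] [ 0.25  0.47 -0.53  2.16  0.41  0.61 -0.3 ] [-0.2 -0.6  0.7] 0.04529188641485136
```

View pics/c5.png

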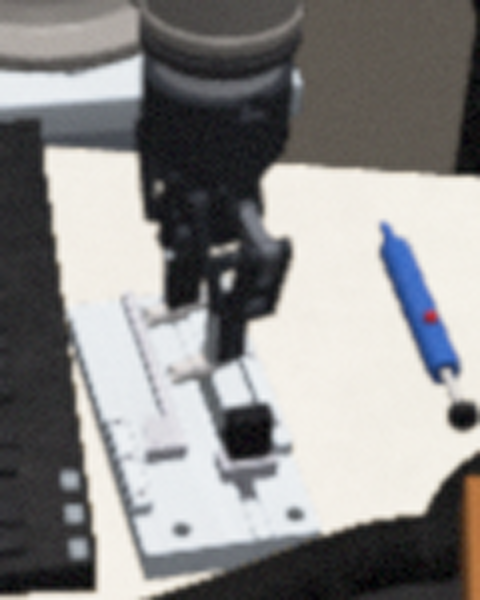

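Run:
```python
from h import *
import pickle
f=pickle.load(open('s3.pkl','rb'));o=f['obs'];p=o['tcp_pos'];M=rot(o['orientation'])
c=lambda q:((np.array(proj(f,q))-[270,110])*4).round()
print('tcp',c(p))
for s in(-1,1):
  for b in (0,.01,.02,.03): print(s,b,c(p-M[:,1]*b+M[:,2]*s*.0225))
a=np.radians(-74);d=np.array([np.cos(a),np.sin(a),0])*.018
A=np.array([.4648,.0291,.028]);print('A2 ends',c(A-d),c(A+d)); 
for s in(-1,1):print(s, [c(p+M[:,2]*s*.0225+M[:,0]*t) for t in (-.011,.011)])
```

```text
tcp [197. 376.]
-1 0 [179. 352.]
-1 0.01 [180. 338.]
-1 0.02 [180. 324.]
-1 0.03 [181. 310.]
1 0 [216. 400.]
1 0.01 [217. 387.]
1 0.02 [217. 373.]
1 0.03 [218. 359.]
A2 ends [228. 358.] [169. 375.]
-1 [array([197., 347.]), array([161., 357.])]
1 [array([234., 395.]), array([198., 406.])]
```

Request:
send_rows --rows "0.001 0 -0.003 0 0 0;0 0 -0.003 0 0 0;0 0 -0.003 0 0 0;0 0 0 0 0 0"

```text
clock: 4.9
tcp_pos: [0.4645, 0.0288, 0.0109]
orientation: [-1.329, 1.002, -1.0]
contact_force: [-0.2, -0.2, 0.9]
grip_width: 0.0451
```

Request:
send_rows --rows "0 0 -0.003 0 0 0;0 0 -0.003 0 0 0;0 0 0 0 0 0"

```text
clock: 5.2
tcp_pos: [0.4646, 0.0288, 0.005]
orientation: [-1.329, 1.001, -1.0]
contact_force: [-0.4, 0.9, 0.3]
grip_width: 0.045
```

```bash
python3 snap.py side:s4 wrist:w4
python3 - <<'E'
import cv2,numpy as np
im=cv2.imread('pics/s4.png');a=cv2.resize(im[150:250,290:390],None,fx=4,fy=4,interpolation=cv2.INTER_CUBIC)
im=cv2.imread('pics/w4.png');b=cv2.resize(im[180:380,180:380],None,fx=2,fy=2,interpolation=cv2.INTER_CUBIC)
cv2.imwrite('pics/c6.png',np.hstack([a,b]))
E
```

```text
5.3 [0.4648 0.0289 0.0053] heading z 16.02 down [-0.  0. -1.] [ 0.23  0.49 -0.51  2.16  0.43  0.58 -0.32] [-0.5 -0.9 -0.2] 0.04481559633845152
```

View pics/c6.png

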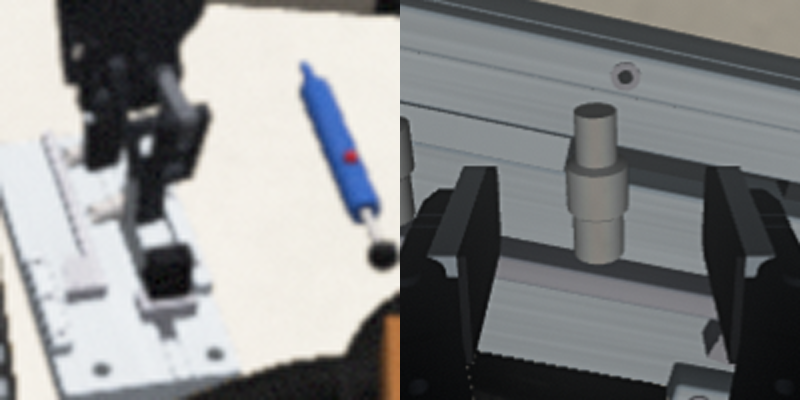

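Request:
send_rows --rows "0 0 -0.003 0 0 0;0 0 -0.003 0 0 0;0 0 0 0 0 0"

```text
clock: 5.6
tcp_pos: [0.4646, 0.0288, -0.001]
orientation: [-1.329, 1.001, -1.0]
contact_force: [0.3, -0.6, 0.9]
grip_width: 0.0449
```

Request:
send_rows --rows "0 0 -0.002 0 0 0;0 0 -0.001 0 0 0;0 0 0 0 0 0"

```text
clock: 5.9
tcp_pos: [0.4648, 0.0288, -0.0037]
orientation: [-1.329, 1.001, -1.001]
contact_force: [-0.5, 0.4, -0.4]
grip_width: 0.0451
```

Request:
send_rows --rows "0 0 0 0 0 0;0 0 0 0 0 0;0 0 0 0 0 0;0 0 0 0 0 0;0 0 0 0 0 0" --grip 0.0

```text
clock: 6.4
tcp_pos: [0.465, 0.0289, -0.0034]
orientation: [-1.328, 1.001, -1.001]
contact_force: [-1.0, -0.2, 3.2]
grip_width: 0.0124
```

```bash
python3 snap.py side:s5 wrist:w5
python3 - <<'E'
import cv2,numpy as np
im=cv2.imread('pics/s5.png');a=cv2.resize(im[150:250,290:390],None,fx=4,fy=4,interpolation=cv2.INTER_CUBIC)
im=cv2.imread('pics/w5.png');b=cv2.resize(im[180:380,180:380],None,fx=2,fy=2,interpolation=cv2.INTER_CUBIC)
cv2.imwrite('pics/c7.png',np.hstack([a,b]))
E
```

```text
6.5 [ 0.465   0.0288 -0.0034] heading z 16.01 down [ 0. -0. -1.] [ 0.22  0.51 -0.5   2.17  0.45  0.56 -0.33] [-1.2 -0.3  4.6] 0.012533433307625191
```

View pics/c7.png

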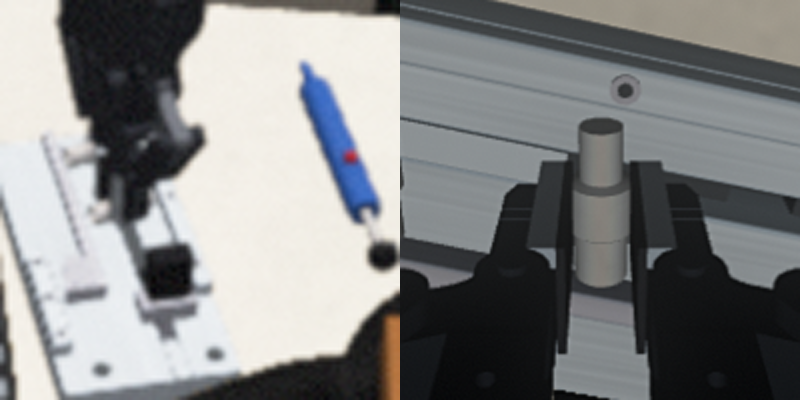

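Request:
send_rows --rows "0 0 0.02 0 0 0;0 0 0.035 0 0 0;0 0 0.035 0 0 0;-0.0103 -0.03 0 0 0 -0.028;-0.0103 -0.03 0 0 0 -0.028;-0.0103 -0.03 0 0 0 -0.028;-0.0103 -0.03 0 0 0 -0.028;-0.0103 -0.03 0 0 0 -0.028;-0.0103 -0.03 0 0 0 -0.028;-0.0103 -0.03 0 0 0 -0.028;-0.0103 -0.03 0 0 0 -0.028;-0.0103 -0.03 0 0 0 -0.028;-0.0103 -0.03 0 0 0 -0.028;0 0 0 0 0 0"

```text
clock: 7.9
tcp_pos: [0.3598, -0.2751, 0.0861]
orientation: [-1.207, 1.215, -1.215]
contact_force: [-0.0, 0.8, -0.4]
grip_width: 0.0124
```

```bash
python3 snap.py top:t6 wrist:w6
```

```text
8.0 [ 0.3615 -0.2714  0.0862] heading z -0.12 down [-0.  0. -1.] [ 0.88  0.31 -0.43  2.15  0.19  0.72  0.32] [ 0.4  0.4 -0.2] 0.012427749465412955
```

View pics/w6.png

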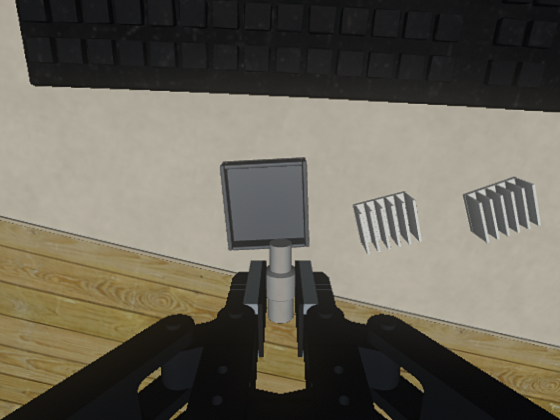

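Run:
```python
from h import *
import pickle
f=pickle.load(open('w6.pkl','rb'))
C=np.array([onz(f,u,v,.016)[:2] for u,v in [(220,163),(306,158),(308,246),(230,250)]])
print(C.round(4),C.mean(0),[np.linalg.norm(C[i]-C[i-1]).round(4) for i in range(4)])
print('adapter mid', onz(f,281,282,.09)[:2])
im=cv2.imread('pics/w6.png');cv2.imwrite('pics/c8.png',cv2.resize(im[160:270,340:550],None,fx=3.7,fy=3.7,interpolation=cv2.INTER_CUBIC))
```

```text
[[ 0.3205 -0.2384]
 [ 0.3789 -0.2352]
 [ 0.3816 -0.2999]
 [ 0.3243 -0.3029]] [ 0.35131039 -0.26909163] [np.float64(0.0646), np.float64(0.0586), np.float64(0.0648), np.float64(0.0574)]
adapter mid [ 0.36162962 -0.28815592]
```

View pics/c8.png

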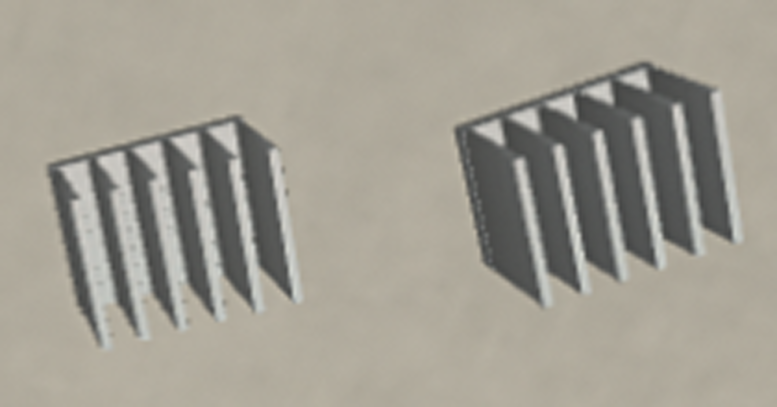

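Request:
send_rows --rows "-0.002 0.001 -0.03 0 0 0.025;-0.002 0.001 -0.03 0 0 0.025;0 0 -0.025 0 0 0;0 0 -0.009 0 0 0;0 0 -0.006 0 0 0;0 0 0 0 0 0;0 0 0 0 0 0"

```text
clock: 8.7
tcp_pos: [0.3587, -0.2693, -0.0128]
orientation: [-1.232, 1.171, -1.173]
contact_force: [-0.1, 0.1, 0.6]
grip_width: 0.0122
```

Request:
send_rows --rows "0 0 0 0 0 0;0 0 0 0 0 0;0 0 0 0 0 0;0 0 0 0 0 0" --grip 0.022

```text
clock: 9.1
tcp_pos: [0.358, -0.2693, -0.0133]
orientation: [-1.232, 1.172, -1.173]
contact_force: [0.4, -0.0, -0.5]
grip_width: 0.0215
```

Request:
send_rows --rows "0 0 0.02 0 0 0;0 0 0.035 0 0 0;0 0 0.035 0 0 0;0 0 0 0 0 0"

```text
clock: 9.5
tcp_pos: [0.3606, -0.2708, 0.0802]
orientation: [-1.231, 1.166, -1.179]
contact_force: [0.7, -0.5, 0.0]
grip_width: 0.0222
```

```bash
python3 snap.py wrist:w7
```

```text
9.55 [ 0.3593 -0.2703  0.0784] heading z 2.8 down [ 0.004 -0.003 -1.   ] [ 0.9   0.32 -0.45  2.17  0.22  0.69  0.35] [-0.6  0.2  0.1] 0.021787474631993774
```

View pics/w7.png

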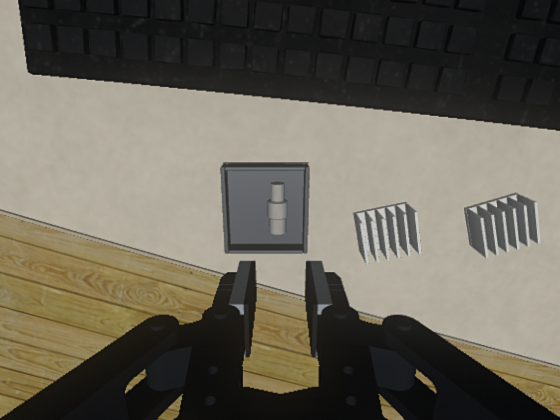

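Request:
send_rows --rows "0.0141 0.028 0 0 0 0.026;0.0141 0.028 0 0 0 0.026;0.0141 0.028 0 0 0 0.026;0.0141 0.028 0 0 0 0.026;0.0141 0.028 0 0 0 0.026;-0.003 0.0307 0 0 0 0.026;-0.003 0.0307 0 0 0 0.026;-0.003 0.0307 0 0 0 0.026;-0.003 0.0307 0 0 0 0.026;-0.003 0.0307 0 0 0 0.026;0 0 -0.03 0 0 0;0 0 -0.02 0 0 0;0 0 0 0 0 0;0 0 0 0 0 0" --grip 0.04

```text
clock: 10.95
tcp_pos: [0.4126, 0.0244, 0.026]
orientation: [-1.341, 0.98, -0.977]
contact_force: [0.4, 0.4, -0.1]
grip_width: 0.0397
```

```bash
python3 snap.py wrist:w8
```

```text
11.0 [0.4133 0.0243 0.0265] heading z 17.72 down [-0.  0. -1.] [ 0.29  0.4  -0.57  2.27  0.4   0.57 -0.28] [-0.  -0.1  0.2] 0.03985541291738773
```

View pics/w8.png

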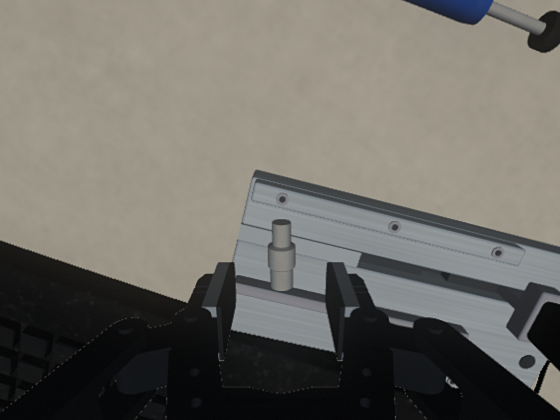

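Request:
send_rows --rows "0.001 -0.0005 -0.01 0 0 0;0 0 -0.01 0 0 0;0 0 -0.008 0 0 0;0 0 0 0 0 0"

```text
clock: 11.4
tcp_pos: [0.4134, 0.0237, -0.0027]
orientation: [-1.341, 0.98, -0.977]
contact_force: [-0.2, 0.4, 0.0]
grip_width: 0.0398
```

Request:
send_rows --rows "0 0 0 0 0 0;0 0 0 0 0 0;0 0 0 0 0 0;0 0 0 0 0 0;0 0 0 0 0 0" --grip 0.0

```text
clock: 11.9
tcp_pos: [0.4146, 0.0238, -0.0013]
orientation: [-1.339, 0.978, -0.979]
contact_force: [-0.1, -0.2, 2.2]
grip_width: 0.0125
```

Request:
send_rows --rows "0 0 0.02 0 0 0;0 0 0.035 0 0 0;0 0 0.03 0 0 0;0.003 -0.0307 0 0 0 -0.026;0.003 -0.0307 0 0 0 -0.026;0.003 -0.0307 0 0 0 -0.026;0.003 -0.0307 0 0 0 -0.026;0.003 -0.0307 0 0 0 -0.026;-0.0152 -0.0233 0 0 0 -0.026;-0.0152 -0.0233 0 0 0 -0.026;-0.0152 -0.0233 0 0 0 -0.026;-0.0152 -0.0233 0 0 0 -0.026;-0.0152 -0.0233 0 0 0 -0.026;-0.0152 -0.0233 0 0 0 0;0 0 -0.03 0 0 0;0 0 -0.025 0 0 0;0 0 0 0 0 0;0 0 0 0 0 0"

```text
clock: 13.7
tcp_pos: [0.3381, -0.2691, 0.0286]
orientation: [-1.232, 1.173, -1.171]
contact_force: [0.1, 0.9, 0.4]
grip_width: 0.0124
```

```bash
python3 snap.py wrist:w9
```

```text
13.75 [ 0.3388 -0.2695  0.0292] heading z 2.87 down [ 0.001 -0.    -1.   ] [ 0.89  0.39 -0.42  2.23  0.29  0.57  0.3 ] [-0.3  0.4 -0.3] 0.012397072544085603
```

View pics/w9.png

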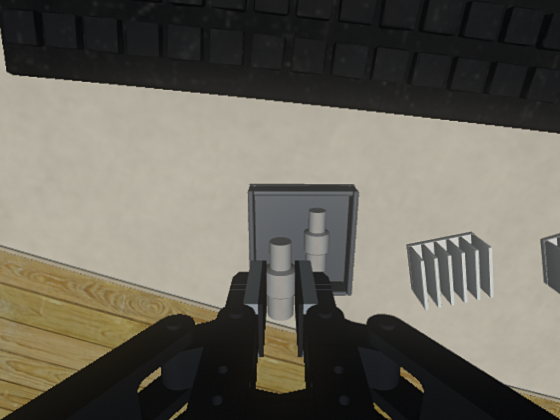

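Request:
send_rows --rows "0 0 -0.02 0 0 0;0 0 -0.015 0 0 0;0 0 0 0 0 0;0 0 0 0 0 0"

```text
clock: 14.15
tcp_pos: [0.3389, -0.2697, -0.0056]
orientation: [-1.232, 1.171, -1.173]
contact_force: [0.1, -0.5, -0.9]
grip_width: 0.0122
```

Request:
send_rows --rows "0 0 0 0 0 0;0 0 0 0 0 0;0 0 0 0 0 0" --grip 0.022

```text
clock: 14.45
tcp_pos: [0.3385, -0.2698, -0.006]
orientation: [-1.232, 1.172, -1.174]
contact_force: [-0.3, 0.3, 0.4]
grip_width: 0.0221
```

Request:
send_rows --rows "0 0 0.03 0 0 0;0 0 0.04 0 0 0;0 0 0.04 0 0 0;0 0 0 0 0 0"

```text
clock: 14.85
tcp_pos: [0.3412, -0.2715, 0.1081]
orientation: [-1.231, 1.165, -1.181]
contact_force: [0.6, -0.1, 0.7]
grip_width: 0.022
```

```bash
python3 snap.py wrist:w10
```

```text
14.9 [ 0.3398 -0.2708  0.1059] heading z 2.8 down [ 0.004 -0.004 -1.   ] [ 0.96  0.25 -0.49  2.18  0.17  0.75  0.41] [-0.4  0.3 -1. ] 0.021923722395116276
```

View pics/w10.png

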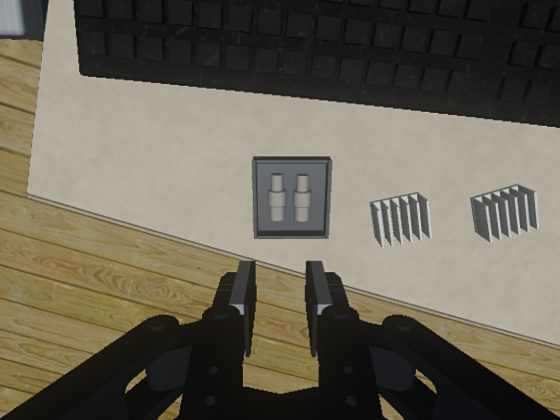

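Request:
send_rows --rows "0.0267 0.0384 0 0 0 0.001;0.0267 0.0384 0 0 0 0.001;0.0267 0.0384 0 0 0 0.001;0.0267 0.0384 0 0 0 0.001;0.0267 0.0384 0 0 0 0.001;0.0267 0.0384 0 0 0 0.001;0.0267 0.0384 0 0 0 0;0.0267 0.0384 0 0 0 0;0 0 0 0 0 0;0 0 0 0 0 0" --grip 0.045 --grip_force 20

```text
clock: 15.9
tcp_pos: [0.551, 0.039, 0.102]
orientation: [-1.238, 1.168, -1.165]
contact_force: [-0.7, -1.2, 1.3]
grip_width: 0.0451
```

```bash
python3 snap.py wrist:w11
```

```text
15.95 [0.5505 0.0373 0.1021] heading z 3.2 down [-0.003 -0.001 -1.   ] [ 0.28  0.46 -0.58  1.91  0.32  0.87 -0.41] [ 0.3 -0.6  0. ] 0.044941915961556535
```

View pics/w11.png

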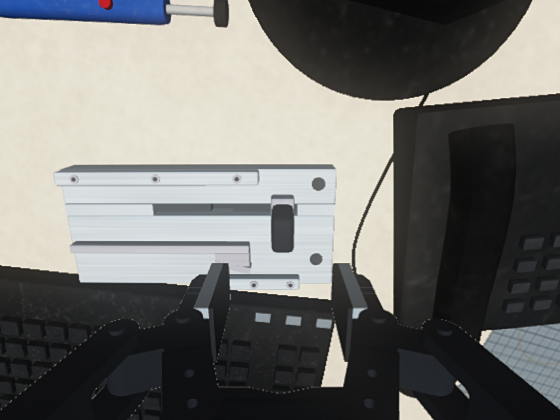

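Run:
```python
from h import *
import pickle
f=pickle.load(open('w11.pkl','rb'))
im=cv2.imread('pics/w11.png');im=cv2.convertScaleAbs(im,alpha=1.5,beta=30);cv2.imwrite('pics/c9.png',cv2.resize(im[185:265,150:310],None,fx=5,fy=5,interpolation=cv2.INTER_CUBIC))
for y in (68,72,76):
    for z in (.043,.073):
        print(y,z,[((np.array(proj(f,[*v2w(x,yy),z]))-[150,185])*5).round() for x in(-12,12) for yy in (y-7,y+7)])
```

```text
68 0.043 [array([583.,  91.]), array([687.,  91.]), array([584., 257.]), array([686., 258.])]
68 0.073 [array([574., 164.]), array([692., 164.]), array([575., 349.]), array([690., 349.])]
72 0.043 [array([613.,  91.]), array([717.,  92.]), array([613., 257.]), array([714., 258.])]
72 0.073 [array([607., 164.]), array([725., 164.]), array([608., 349.]), array([722., 350.])]
76 0.043 [array([643.,  91.]), array([747.,  92.]), array([642., 257.]), array([743., 258.])]
76 0.073 [array([641., 164.]), array([759., 165.]), array([641., 349.]), array([755., 350.])]
```

View pics/c9.png

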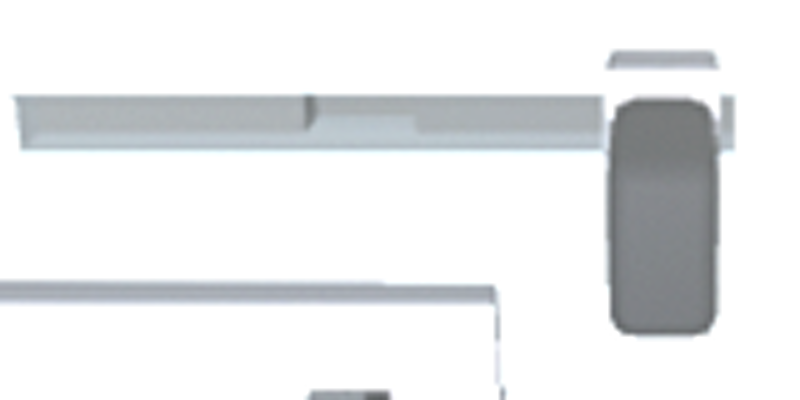

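Run:
```python
from h import *
import pickle
f=pickle.load(open('w11.pkl','rb'))
for u,v,z in [(308,125,.011),(418,125,.011),(15,148,.021),(735,148,.021)]: print(w2v(onz(f,150+u/5,185+v/5,z)))
```

```text
[ 3.2009617  17.25561766]
[ 3.13657205 34.24432638]
[  3.76546096 -24.86966947]
[ 3.34107787 82.6537439 ]
```

Request:
send_rows --rows "0.0015 -0.0005 -0.025 0 0 0;0.0015 -0.0005 -0.025 0 0 0;0 0 -0.02 0 0 0;0 0 -0.008 0 0 0;0 0 0 0 0 0;0 0 0 0 0 0"

```text
clock: 16.55
tcp_pos: [0.5549, 0.0361, 0.026]
orientation: [-1.234, 1.168, -1.169]
contact_force: [-0.2, 0.1, -0.1]
grip_width: 0.045
```

Request:
send_rows --rows "0 0 0 0 0 0;0 0 0 0 0 0;0 0 0 0 0 0;0 0 0 0 0 0;0 0 0 0 0 0" --grip 0.0 --grip_force 20

```text
clock: 17.05
tcp_pos: [0.5553, 0.0368, 0.0261]
orientation: [-1.234, 1.167, -1.169]
contact_force: [-1.3, -0.1, 5.9]
grip_width: 0.0133
```

```bash
python3 snap.py wrist:w12
```

```text
17.1 [0.5553 0.0368 0.0261] heading z 3.18 down [ 0.001 -0.    -1.   ] [ 0.23  0.57 -0.52  1.95  0.41  0.73 -0.48] [-1.4 -1.7  6.4] 0.01356545899021107
```

View pics/w12.png

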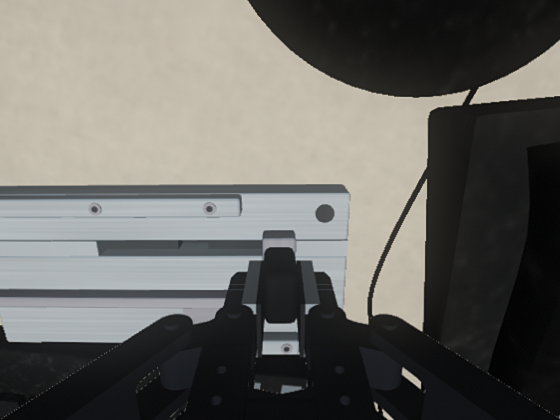

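Request:
send_rows --rows "-0.005 -0.0003 0 0 0 0;-0.005 -0.0003 0 0 0 0;-0.005 -0.0003 0 0 0 0;-0.005 -0.0003 0 0 0 0;-0.005 -0.0003 0 0 0 0;-0.005 -0.0003 0 0 0 0;0 0 0 0 0 0"

```text
clock: 17.8
tcp_pos: [0.5249, 0.0351, 0.026]
orientation: [-1.234, 1.167, -1.169]
contact_force: [2.5, 0.7, 7.6]
grip_width: 0.0136
```

Request:
send_rows --rows "-0.003 -0.0002 0 0 0 0;-0.003 -0.0002 0 0 0 0;-0.003 -0.0002 0 0 0 0;-0.003 -0.0002 0 0 0 0;-0.0015 0 -0.001 0 0 0;-0.001 0 0 0 0 0;0 0 0 0 0 0"

```text
clock: 18.5
tcp_pos: [0.5126, 0.0344, 0.0258]
orientation: [-1.231, 1.165, -1.17]
contact_force: [4.5, -0.1, 10.3]
grip_width: 0.0134
```

Request:
send_rows --rows "-0.001 0 0 0 0 0;-0.001 0 0 0 0 0;-0.001 0 0 0 0 0;0 0 0 0 0 0"

```text
clock: 18.9
tcp_pos: [0.5094, 0.0345, 0.0256]
orientation: [-1.231, 1.165, -1.17]
contact_force: [4.6, -0.3, 9.1]
grip_width: 0.013
```

Request:
send_rows --rows "-0.001 0 -0.0005 0 0 0;-0.001 0 0 0 0 0;0 0 0 0 0 0;0 0 0 0 0 0"

```text
clock: 19.3
tcp_pos: [0.5078, 0.0346, 0.0252]
orientation: [-1.231, 1.165, -1.17]
contact_force: [5.0, -0.1, 8.2]
grip_width: 0.0134
```

Request:
send_rows --rows "-0.0007 0 -0.0005 0 0 0;0 0 0 0 0 0;-0.0007 0 -0.0005 0 0 0;0 0 0 0 0 0"

```text
clock: 19.7
tcp_pos: [0.5036, 0.034, 0.0228]
orientation: [-1.235, 1.168, -1.168]
contact_force: [3.3, -0.1, 0.2]
grip_width: 0.0137
```

```bash
python3 snap.py wrist:w13
python3 - <<'E'
import cv2
im=cv2.imread('pics/w13.png');im=cv2.convertScaleAbs(im,alpha=1.5,beta=30);cv2.imwrite('pics/c10.png',cv2.resize(im[180:330,180:380],None,fx=4,fy=4,interpolation=cv2.INTER_CUBIC))
E
```

```text
19.75 [0.5036 0.034  0.0227] heading z 3.18 down [-0.  0. -1.] [ 0.24  0.51 -0.53  2.07  0.41  0.66 -0.51] [3.1 0.3 1.6] 0.013958221989430827
```

View pics/c10.png

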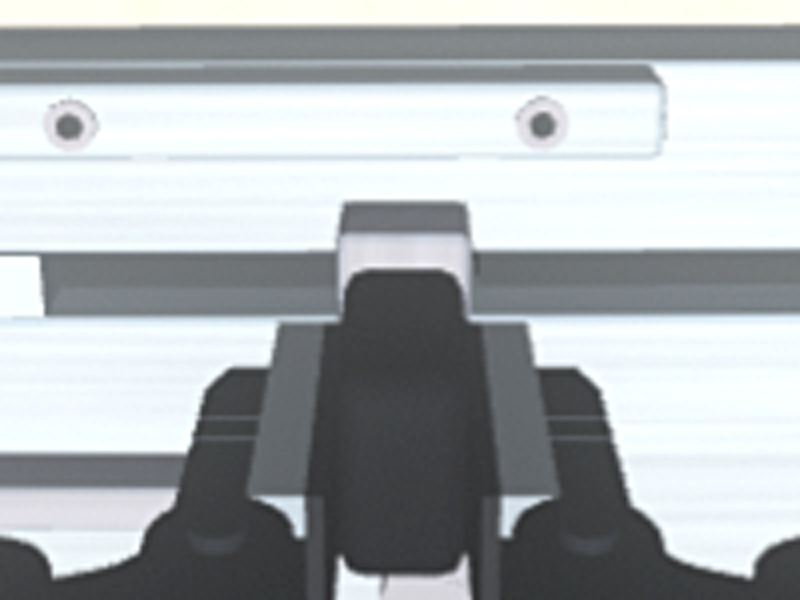

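Request:
send_rows --rows "0 0 -0.002 0 0 0;0 0 -0.001 0 0 0;0 0 0 0 0 0"

```text
clock: 20.05
tcp_pos: [0.5036, 0.0341, 0.0195]
orientation: [-1.235, 1.169, -1.168]
contact_force: [3.8, 0.5, -1.3]
grip_width: 0.0136
```

Request:
send_rows --rows "0.001 0 -0.002 0 0 0;0 0 -0.001 0 0 0;0 0 -0.001 0 0 0;0 0 0 0 0 0"

```text
clock: 20.45
tcp_pos: [0.5043, 0.034, 0.0168]
orientation: [-1.237, 1.168, -1.169]
contact_force: [-2.8, -1.3, 14.8]
grip_width: 0.0134
```

Request:
send_rows --rows "0 0 -0.001 0 0 0;0 0 -0.001 0 0 0;0 0 0 0 0 0"

```text
clock: 20.75
tcp_pos: [0.5054, 0.0344, 0.0164]
orientation: [-1.235, 1.167, -1.17]
contact_force: [-6.5, -1.2, 32.2]
grip_width: 0.0137
```

Request:
send_rows --rows "0 0 0.002 0 0 0;0 0 0 0 0 0"

```text
clock: 20.95
tcp_pos: [0.5048, 0.0342, 0.0167]
orientation: [-1.235, 1.168, -1.169]
contact_force: [-1.8, -0.3, 13.2]
grip_width: 0.0135
```

Request:
send_rows --rows "0 0 0 0 0 0;0 0 0 0 0 0;0 0 0 0 0 0;0 0 0 0 0 0" --grip 0.04

```text
clock: 21.35
tcp_pos: [0.5042, 0.034, 0.0155]
orientation: [-1.236, 1.169, -1.168]
contact_force: [0.0, -0.8, 0.7]
grip_width: 0.0397
```

Request:
send_rows --rows "0 0 0.02 0 0 0;0 0 0.03 0 0 0;0 0 0.04 0 0 0;0 0 0.02 0 0 0;0 0 0 0 0 0;0 0 0 0 0 0"

```text
clock: 21.95
tcp_pos: [0.5046, 0.0339, 0.1257]
orientation: [-1.235, 1.168, -1.169]
contact_force: [0.1, -0.6, -1.2]
grip_width: 0.0403
```

```bash
python3 snap.py wrist:w14;python3 - <<'E'
from h import *
import pickle
f=pickle.load(open('w14.pkl','rb'))
im=cv2.imread('pics/w14.png')
for y in (24,25.8,28):
    print(y,[(np.array(proj(f,[*v2w(x,yy),z]))).round() for z in (.064,.073) for x in(-12,12) for yy in (y-7,y+7)])
E
```

```text
22.0 [0.5041 0.0338 0.125 ] heading z 3.17 down [-0.001 -0.    -1.   ] [ 0.32  0.36 -0.62  2.    0.27  0.87 -0.39] [ 0.5  0.1 -0.1] 0.039875543233019936
24 [array([270., 198.]), array([291., 198.]), array([270., 232.]), array([291., 232.]), array([270., 202.]), array([291., 202.]), array([270., 236.]), array([291., 236.])]
25.8 [array([273., 198.]), array([294., 198.]), array([273., 232.]), array([293., 232.]), array([273., 202.]), array([294., 202.]), array([273., 236.]), array([294., 236.])]
28 [array([276., 198.]), array([297., 198.]), array([276., 232.]), array([296., 232.]), array([276., 202.]), array([297., 202.]), array([276., 236.]), array([297., 236.])]
```

View pics/w14.png

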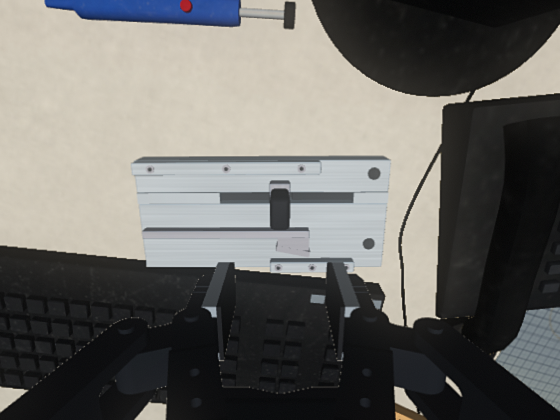

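Request:
send_rows --rows "-0.0049 -0.0276 0.001 0 0 -0.1431;-0.0049 -0.0276 0.001 0 0 -0.1431;-0.0049 -0.0276 0.001 0 0 -0.1431;-0.0049 -0.0276 0.001 0 0 -0.1431;-0.0049 -0.0276 0.001 0 0 -0.1431;-0.0049 -0.0276 0 0 0 -0.1431;-0.0049 -0.0276 0 0 0 -0.1431;-0.0049 -0.0276 0 0 0 -0.1431;-0.0049 -0.0276 0 0 0 -0.1431;-0.0049 -0.0276 0 0 0 -0.1431;-0.0049 -0.0276 0 0 0 -0.1431;0 0 0 0 0 0;0 0 0 0 0 0" --grip 0.06

```text
clock: 23.3
tcp_pos: [0.4499, -0.2692, 0.1294]
orientation: [-0.06, 2.198, -2.195]
contact_force: [0.6, -0.0, -0.1]
grip_width: 0.0599
```

```bash
python3 snap.py wrist:w15
```

```text
23.35 [ 0.4505 -0.2683  0.1297] heading z -86.89 down [-0.002  0.001 -1.   ] [ 0.58  0.33 -0.19  1.97  0.08  0.85 -1.17] [0.  0.3 1.2] 0.060054054806866555
```

View pics/w15.png

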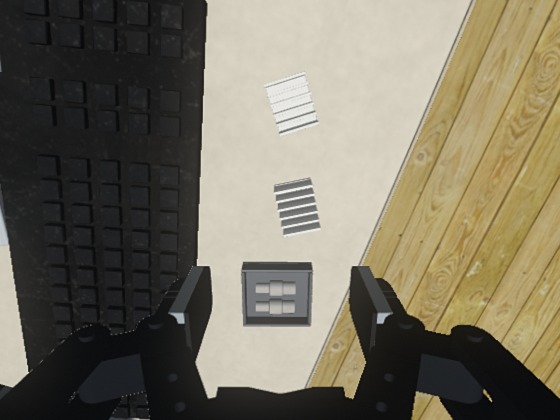

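Run:
```python
import cv2
im=cv2.imread('pics/w15.png');cv2.imwrite('pics/c11.png',cv2.resize(im[60:245,250:335],None,fx=5,fy=5,interpolation=cv2.INTER_CUBIC)[:925])
im=cv2.imread('pics/c11.png');import numpy as np
cv2.imwrite('pics/c11.png',np.hstack([im[:425],im[500:925]]))
```

```text
(no output)
```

View pics/c11.png

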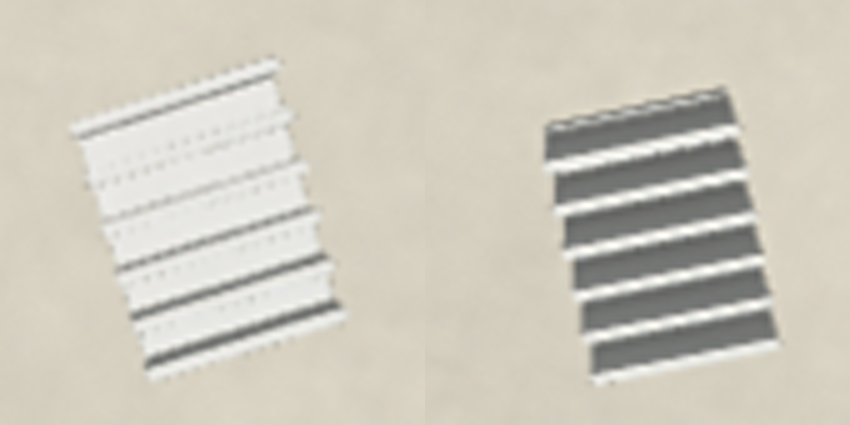

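```bash
cat > sk.py <<'E'
from h import *
import pickle
def box(f,pts,z=.024):
    C=np.array([onz(f,u,v,z)[:2] for u,v in pts]) # TL,TR,BL,BR
    m=C.mean(0);l=((C[2]+C[3])-(C[0]+C[1]))/2;w=((C[1]+C[3])-(C[0]+C[2]))/2
    print('c',m.round(4),'long',np.linalg.norm(l).round(4),np.degrees(np.arctan2(-l[1],-l[0])).round(1),'short',np.linalg.norm(w).round(4),np.degrees(np.arctan2(w[1],w[0])).round(1))
E
python3 - <<'E'
from sk import *
f=pickle.load(open('w15.pkl','rb'))
F=[(70,125),(275,58),(150,380),(345,318)];N=[(545,158),(735,125),(592,383),(778,347)]
box(f,[(250+u/5,60+v/5) for u,v in F]);box(f,[(250+(u-425)/5,160+v/5) for u,v in N])
E
```

```text
c [ 0.5222 -0.2738] long 0.0387 20.4 short 0.0311 -69.6
c [ 0.4392 -0.2836] long 0.039 14.7 short 0.0311 -75.9
```

Request:
send_rows --rows "-0.0009 -0.0012 0 0 0 0.1364;-0.0009 -0.0012 0 0 0 0.1364;-0.0009 -0.0012 0 0 0 0.1364;-0.0009 -0.0012 0 0 0 0.1364;-0.0009 -0.0012 0 0 0 0.1364;-0.0009 -0.0012 -0.01 0 0 0.1364;-0.0009 -0.0012 -0.01 0 0 0.1364;-0.0009 -0.0012 -0.01 0 0 0.1364;-0.0009 -0.0012 -0.01 0 0 0.1364;-0.0009 -0.0012 -0.01 0 0 0.1364;-0.0009 -0.0012 -0.01 0 0 0.1364;-0.0009 -0.0012 -0.01 0 0 0.1364;-0.0009 -0.0012 -0.01 0 0 0.1364;0 0 0 0 0 0;0 0 0 0 0 0" --grip 0.062 --grip_force 30

```text
clock: 24.85
tcp_pos: [0.4394, -0.2839, 0.0507]
orientation: [-1.318, 1.022, -1.02]
contact_force: [0.1, 0.5, -0.4]
grip_width: 0.062
```

```bash
python3 snap.py wrist:w16
```

```text
24.9 [ 0.4397 -0.2843  0.0512] heading z 14.49 down [ 0.  0. -1.] [ 0.87  0.48 -0.51  2.01  0.35  0.73  0.39] [ 0.4 -0.5  0.3] 0.062099473685712725
```

View pics/w16.png

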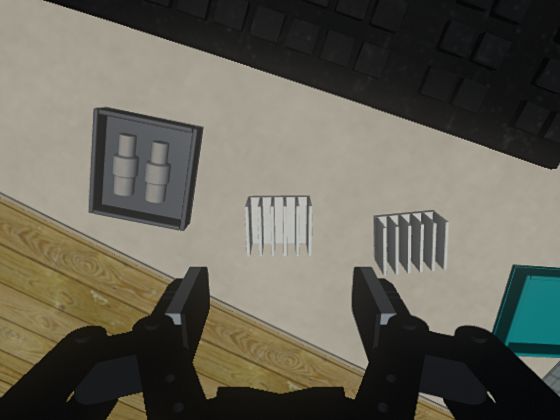

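Request:
send_rows --rows "0 0.0005 -0.025 0 0 0;0 0 -0.02 0 0 0;0 0 -0.012 0 0 0;0 0 -0.009 0 0 0;0 0 0 0 0 0;0 0 0 0 0 0"

```text
clock: 25.5
tcp_pos: [0.4398, -0.2846, -0.0146]
orientation: [-1.319, 1.019, -1.02]
contact_force: [-0.3, -0.2, 0.1]
grip_width: 0.062
```

Request:
send_rows --rows "0 0 0 0 0 0;0 0 0 0 0 0;0 0 0 0 0 0;0 0 0 0 0 0" --grip 0.02

```text
clock: 25.9
tcp_pos: [0.4399, -0.2849, -0.0142]
orientation: [-1.319, 1.019, -1.021]
contact_force: [-0.8, 0.7, 5.8]
grip_width: 0.0393
```

```bash
python3 snap.py wrist:w17 side:s17
python3 - <<'E'
import cv2,numpy as np
im=cv2.imread('pics/s17.png');a=cv2.resize(im[140:240,130:230],None,fx=4,fy=4,interpolation=cv2.INTER_CUBIC)
im=cv2.imread('pics/w17.png');b=cv2.resize(im[180:380,180:380],None,fx=2,fy=2,interpolation=cv2.INTER_CUBIC)
cv2.imwrite('pics/c12.png',np.hstack([a,b]))
E
```

```text
26.0 [ 0.4399 -0.2849 -0.0142] heading z 14.57 down [ 0.001 -0.001 -1.   ] [ 0.81  0.59 -0.45  2.04  0.44  0.61  0.32] [-0.7  0.4  5.7] 0.03902841020211787
```

View pics/c12.png

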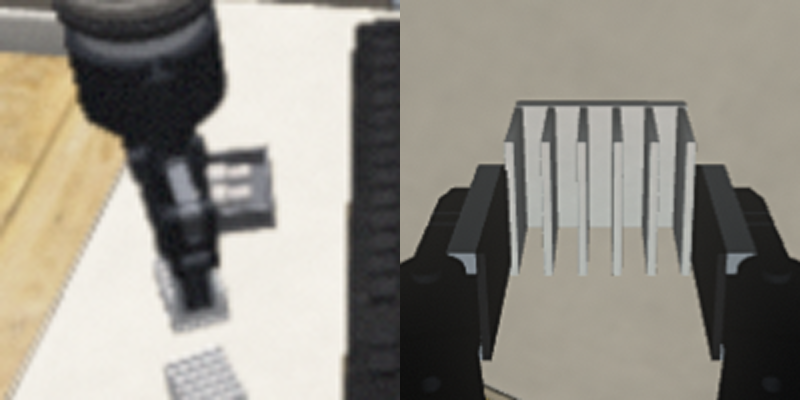

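Request:
send_rows --rows "0 0 0.015 0 0 0;0 0 0.03 0 0 0;0 0 0.03 0 0 0;0.0034 0.0315 0 0 0 0.1372;0.0034 0.0315 0 0 0 0.1372;0.0034 0.0315 0 0 0 0.1372;0.0034 0.0315 0 0 0 0.1372;0.0034 0.0315 0 0 0 0.1372;0.0034 0.0315 0 0 0 0.1372;0.0034 0.0315 0 0 0 0.1372;0.0034 0.0315 0 0 0 0.1372;0.0034 0.0315 0 0 0 0.1372;0.0034 0.0315 0 0 0 0.1372;0 0 0 0 0 0;0 0 0 0 0 0"

```text
clock: 27.5
tcp_pos: [0.4734, 0.0307, 0.0606]
orientation: [-1.571, -0.044, 0.044]
contact_force: [0.1, -0.5, -1.1]
grip_width: 0.0388
```

```bash
python3 snap.py wrist:w18 side:s18
```

```text
27.6 [0.4732 0.0291 0.0601] heading z 93.05 down [-0.    -0.001 -1.   ] [ 0.54  0.51 -0.9   2.1   0.57  0.79  0.91] [ 0.7  0.3 -0.9] 0.039072639126567034
```

View pics/w18.png

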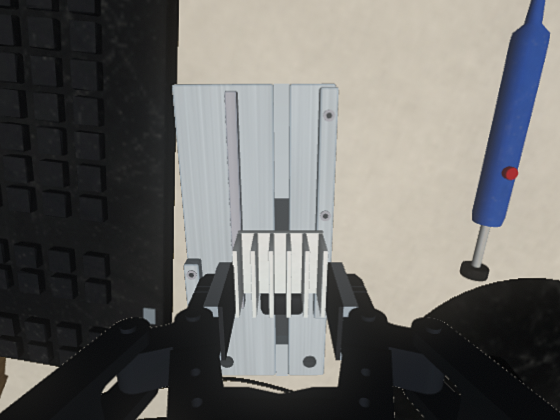

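Run:
```python
from h import *
import pickle
f=pickle.load(open('w18.pkl','rb'))
im=cv2.imread('pics/w18.png');cv2.imwrite('pics/c13.png',cv2.resize(im[75:295,165:345],None,fx=3.3,fy=2.7,interpolation=cv2.INTER_CUBIC))
print(w2v(f['obs']['tcp_pos']))
for n,q in [('jaw-88',(24.5,-88,31)),('jaw-30',(24.5,-30,31)),('fence-90',(-21,-90,31)),('fence-30',(-21,-30,31)),('bed62-92',(62,-92,21)),('bed-31',(-31,-92,21))]:
    p=np.array(proj(f,[*v2w(q[0],q[1]),q[2]/1000]));print(n,p.round(1),((p-[165,75])*[3.3,2.7]).round())
```

```text
[ 2.14015274 -8.39111408]
jaw-88 [236.1  91.2] [235.  44.]
jaw-30 [239.6 195.7] [246. 326.]
fence-90 [321.3  87.4] [516.  34.]
fence-30 [317.7 195.8] [504. 326.]
bed62-92 [171.1  84.2] [20. 25.]
bed-31 [337.3  84.1] [569.  25.]
```

View pics/c13.png

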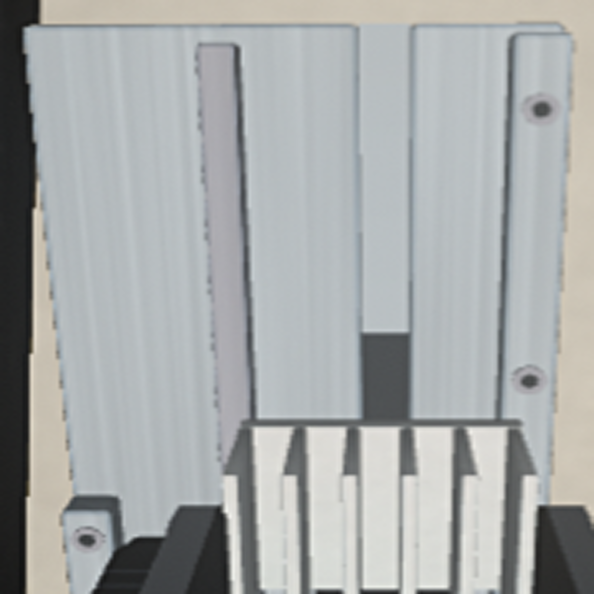

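Request:
send_rows --rows "0 0.0003 -0.02 0 0 0;0 0 -0.02 0 0 0;0 0 -0.008 0 0 0;0 0 -0.002 0 0 0;0 0 0 0 0 0;0 0 0 0 0 0"

```text
clock: 28.2
tcp_pos: [0.4738, 0.0306, 0.0106]
orientation: [-1.57, -0.044, 0.043]
contact_force: [-0.3, -0.3, -1.0]
grip_width: 0.0387
```

Request:
send_rows --rows "0 0 -0.001 0 0 0;0 0 -0.001 0 0 0;0 0 -0.001 0 0 0;0 0 0 0 0 0"

```text
clock: 28.6
tcp_pos: [0.4733, 0.0307, 0.0069]
orientation: [-1.57, -0.044, 0.044]
contact_force: [0.9, -0.4, -0.5]
grip_width: 0.0388
```

Request:
send_rows --rows "0.003 0.0002 0 0 0 0;0.003 0.0002 0 0 0 0;0.001 0 0 0 0 0;0 0 0 0 0 0"

```text
clock: 29.0
tcp_pos: [0.4807, 0.0312, 0.0069]
orientation: [-1.57, -0.044, 0.043]
contact_force: [0.5, -0.6, 0.3]
grip_width: 0.039
```

Request:
send_rows --rows "0.001 0 0 0 0 0;0.001 0 0 0 0 0;0 0 0 0 0 0"

```text
clock: 29.3
tcp_pos: [0.4822, 0.0311, 0.0069]
orientation: [-1.57, -0.044, 0.044]
contact_force: [-1.0, 0.7, 1.0]
grip_width: 0.0391
```

Request:
send_rows --rows "0.001 0 0 0 0 0;0.0005 0 0 0 0 0;0 0 0 0 0 0"

```text
clock: 29.6
tcp_pos: [0.4841, 0.0312, 0.0069]
orientation: [-1.57, -0.044, 0.043]
contact_force: [-0.9, -0.3, -0.6]
grip_width: 0.0389
```

Request:
send_rows --rows "0.001 0 0 0 0 0;0 0 0 0 0 0;0 0 0 0 0 0"

```text
clock: 29.9
tcp_pos: [0.4849, 0.0311, 0.0069]
orientation: [-1.57, -0.044, 0.044]
contact_force: [-1.0, -0.1, 0.6]
grip_width: 0.0388
```

Request:
send_rows --rows "0.001 0 0 0 0 0;0 0 0 0 0 0;0 0 0 0 0 0"

```text
clock: 30.2
tcp_pos: [0.4854, 0.0311, 0.0069]
orientation: [-1.571, -0.043, 0.044]
contact_force: [-3.4, -0.3, 4.0]
grip_width: 0.0388
```

```bash
python3 snap.py wrist:w19 side:s19
python3 - <<'E'
import cv2,numpy as np
im=cv2.imread('pics/s19.png');a=cv2.resize(im[150:250,280:380],None,fx=4,fy=4,interpolation=cv2.INTER_CUBIC)
im=cv2.imread('pics/w19.png');b=cv2.resize(im[180:380,180:380],None,fx=2,fy=2,interpolation=cv2.INTER_CUBIC)
cv2.imwrite('pics/c14.png',np.hstack([a,b]))
E
```

```text
30.3 [0.4855 0.0311 0.0069] heading z 93.2 down [-0.001 -0.    -1.   ] [ 0.46  0.61 -0.82  2.1   0.68  0.72  0.82] [-4.1 -0.2  3.6] 0.03908531631074351
```

View pics/c14.png

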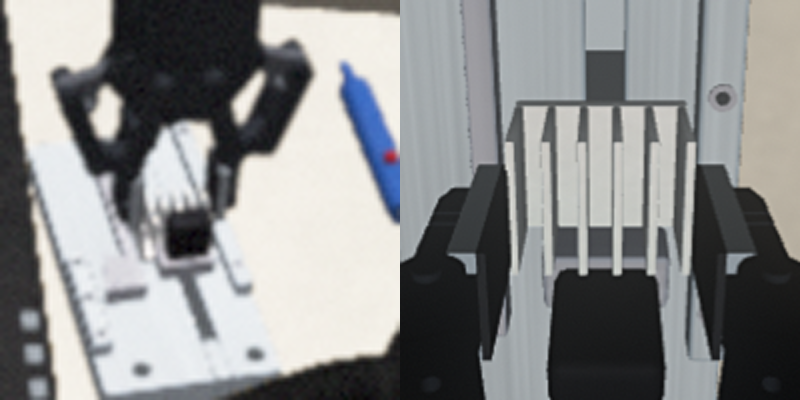

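Request:
send_rows --rows "-0.001 0 -0.0005 0 0 0;0 0 0 0 0 0"

```text
clock: 30.5
tcp_pos: [0.4855, 0.0311, 0.0069]
orientation: [-1.571, -0.045, 0.043]
contact_force: [-2.5, -1.3, 5.8]
grip_width: 0.0392
```

Request:
send_rows --rows "0 0 0 0 0 0;0 0 0 0 0 0;0 0 0 0 0 0;0 0 0 0 0 0" --grip 0.062

```text
clock: 30.9
tcp_pos: [0.4849, 0.0311, 0.0063]
orientation: [-1.57, -0.044, 0.044]
contact_force: [0.1, 0.5, 0.2]
grip_width: 0.0617
```

Request:
send_rows --rows "0 0 0.02 0 0 0;0 0 0.04 0 0 0;0 0 0.04 0 0 0;0 0 0 0 0 0;0 0 0 0 0 0"

```text
clock: 31.4
tcp_pos: [0.4854, 0.0308, 0.107]
orientation: [-1.571, -0.045, 0.042]
contact_force: [-0.3, 0.2, -0.9]
grip_width: 0.0618
```

```bash
python3 snap.py wrist:w20
```

```text
31.45 [0.4844 0.0306 0.106 ] heading z 93.17 down [-0.    -0.001 -1.   ] [ 0.59  0.46 -0.96  2.04  0.49  0.89  0.99] [-0.5  0.8 -0.6] 0.06184837677044225
```

View pics/w20.png

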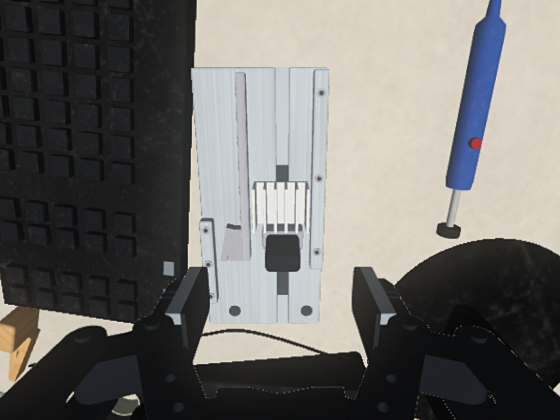

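Request:
send_rows --rows "0.0038 -0.0305 0 0 0 -0.127;0.0038 -0.0305 0 0 0 -0.127;0.0038 -0.0305 0 0 0 -0.127;0.0038 -0.0305 0 0 0 -0.127;0.0038 -0.0305 0 0 0 -0.127;0.0038 -0.0305 0 0 0 -0.127;0.0038 -0.0305 -0.01 0 0 -0.127;0.0038 -0.0305 -0.01 0 0 -0.127;0.0038 -0.0305 -0.01 0 0 -0.127;0.0038 -0.0305 -0.01 0 0 -0.127;0 0 0 0 0 0;0 0 0 0 0 0"

```text
clock: 32.65
tcp_pos: [0.5214, -0.2737, 0.0644]
orientation: [-1.358, 0.946, -0.94]
contact_force: [-0.6, 1.2, -0.9]
grip_width: 0.0619
```

```bash
python3 snap.py wrist:w21
```

```text
32.7 [ 0.522  -0.2726  0.0651] heading z 20.54 down [-0.002  0.002 -1.   ] [ 0.79  0.56 -0.55  1.85  0.38  0.84  0.41] [-0.2  0.6  1.1] 0.06176132424728171
```

View pics/w21.png

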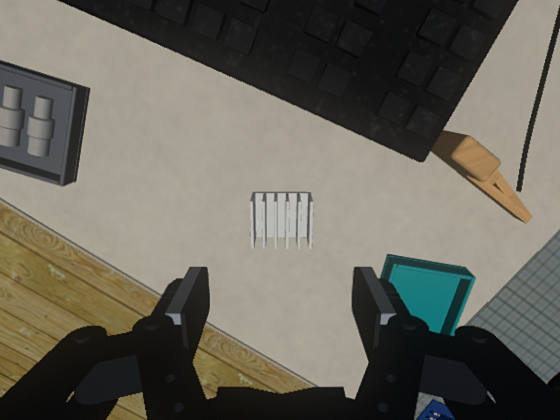

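Request:
send_rows --rows "0.0005 -0.001 -0.03 0 0 0;0 0 -0.025 0 0 0;0 0 -0.015 0 0 0;0 0 -0.009 0 0 0;0 0 0 0 0 0;0 0 0 0 0 0"

```text
clock: 33.3
tcp_pos: [0.524, -0.2747, -0.0119]
orientation: [-1.357, 0.941, -0.943]
contact_force: [-0.8, 0.2, 0.3]
grip_width: 0.0623
```

Request:
send_rows --rows "0 0 0 0 0 0;0 0 0 0 0 0;0 0 0 0 0 0;0 0 0 0 0 0" --grip 0.02

```text
clock: 33.7
tcp_pos: [0.5241, -0.2752, -0.0113]
orientation: [-1.357, 0.941, -0.944]
contact_force: [-0.9, 0.2, 6.5]
grip_width: 0.0388
```

```bash
python3 snap.py wrist:w22
python3 - <<'E'
import cv2,numpy as np
im=cv2.imread('pics/w22.png');b=cv2.resize(im[180:380,180:380],None,fx=2,fy=2,interpolation=cv2.INTER_CUBIC)
cv2.imwrite('pics/c15.png',b)
E
```

```text
33.75 [ 0.524  -0.2752 -0.0113] heading z 20.42 down [ 0.002 -0.001 -1.   ] [ 0.74  0.67 -0.49  1.88  0.46  0.71  0.35] [-1.3  0.8  6. ] 0.038374396351803286
```

View pics/c15.png

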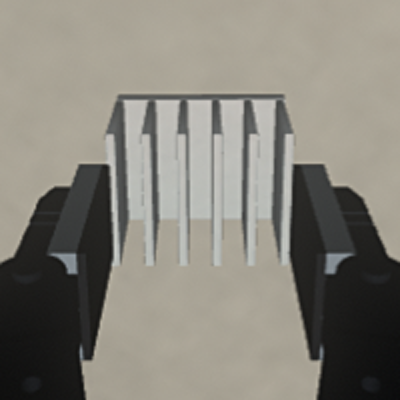

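Request:
send_rows --rows "0 0 0.015 0 0 0;0 0 0.03 0 0 0;0 0 0.03 0 0 0;-0.008 0.0304 0 0 0 0.127;-0.008 0.0304 0 0 0 0.127;-0.008 0.0304 0 0 0 0.127;-0.008 0.0304 0 0 0 0.127;-0.008 0.0304 0 0 0 0.127;-0.008 0.0304 0 0 0 0.127;-0.008 0.0304 0 0 0 0.127;-0.008 0.0304 0 0 0 0.127;-0.008 0.0304 0 0 0 0.127;-0.008 0.0304 0 0 0 0.127;0 0 0 0 0 0;0 0 0 0 0 0"

```text
clock: 35.25
tcp_pos: [0.4435, 0.0293, 0.0631]
orientation: [-1.571, -0.045, 0.043]
contact_force: [-0.0, 0.2, -1.2]
grip_width: 0.0388
```

```bash
python3 snap.py wrist:w23; python3 -c "
from h import *
print(w2v(r.get_obs()['tcp_pos']))"
```

```text
35.3 [0.4436 0.0284 0.0629] heading z 93.12 down [ 0.001 -0.001 -1.   ] [ 0.58  0.47 -0.94  2.16  0.55  0.77  0.9 ] [ 0.1 -0.6 -0.5] 0.03877359180327824
[  1.63992825 -38.00164198]
```

View pics/w23.png

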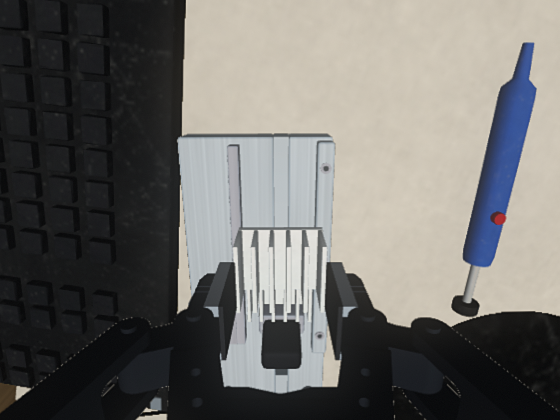

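Request:
send_rows --rows "0 0 -0.02 0 0 0;0 0 -0.02 0 0 0;0 0 -0.008 0 0 0;0 0 -0.003 0 0 0;0 0 -0.001 0 0 0;0 0 0 0 0 0;0 0 0 0 0 0"

```text
clock: 36.0
tcp_pos: [0.4439, 0.0291, 0.011]
orientation: [-1.57, -0.044, 0.043]
contact_force: [-0.3, 0.1, -0.4]
grip_width: 0.0385
```

Request:
send_rows --rows "0.003 0.0002 -0.0005 0 0 0;0.003 0.0002 0 0 0 0;0.002 0 0 0 0 0;0 0 0 0 0 0"

```text
clock: 36.4
tcp_pos: [0.4518, 0.0296, 0.01]
orientation: [-1.57, -0.044, 0.043]
contact_force: [-0.1, -0.4, -1.0]
grip_width: 0.0388
```

Request:
send_rows --rows "0.001 0 0 0 0 0;0.001 0 0 0 0 0;0 0 0 0 0 0"

```text
clock: 36.7
tcp_pos: [0.4534, 0.0295, 0.0099]
orientation: [-1.57, -0.044, 0.044]
contact_force: [0.4, -0.1, 0.3]
grip_width: 0.039
```

Request:
send_rows --rows "0.001 0 0 0 0 0;0 0 0 0 0 0;0 0 0 0 0 0"

```text
clock: 37.0
tcp_pos: [0.4541, 0.0295, 0.0098]
orientation: [-1.57, -0.043, 0.044]
contact_force: [-1.0, 0.7, 0.1]
grip_width: 0.0389
```

Request:
send_rows --rows "0.001 0 0 0 0 0;0 0 0 0 0 0;0 0 0 0 0 0"

```text
clock: 37.3
tcp_pos: [0.455, 0.0295, 0.0098]
orientation: [-1.57, -0.043, 0.044]
contact_force: [-1.7, -0.2, -0.2]
grip_width: 0.0386
```

Request:
send_rows --rows "0.001 0 0 0 0 0;0 0 0 0 0 0;0 0 0 0 0 0"

```text
clock: 37.6
tcp_pos: [0.4558, 0.0295, 0.0098]
orientation: [-1.571, -0.043, 0.045]
contact_force: [-3.5, 0.3, 1.9]
grip_width: 0.0387
```

Request:
send_rows --rows "0.001 0 0 0 0 0;0 0 0 0 0 0;0 0 0 0 0 0"

```text
clock: 37.9
tcp_pos: [0.4561, 0.0294, 0.0097]
orientation: [-1.571, -0.042, 0.046]
contact_force: [-5.8, 0.6, 3.8]
grip_width: 0.0388
```

```bash
python3 snap.py wrist:w24
python3 - <<'E'
import cv2,numpy as np
im=cv2.imread('pics/w24.png');b=cv2.resize(im[160:380,160:400],None,fx=2.5,fy=2.5,interpolation=cv2.INTER_CUBIC)
cv2.imwrite('pics/c16.png',b)
E
```

```text
37.95 [0.4561 0.0294 0.0097] heading z 93.21 down [-0.002 -0.001 -1.   ] [ 0.49  0.57 -0.84  2.16  0.68  0.69  0.8 ] [-6.4 -0.1  3.2] 0.03871544011641857
```

View pics/c16.png

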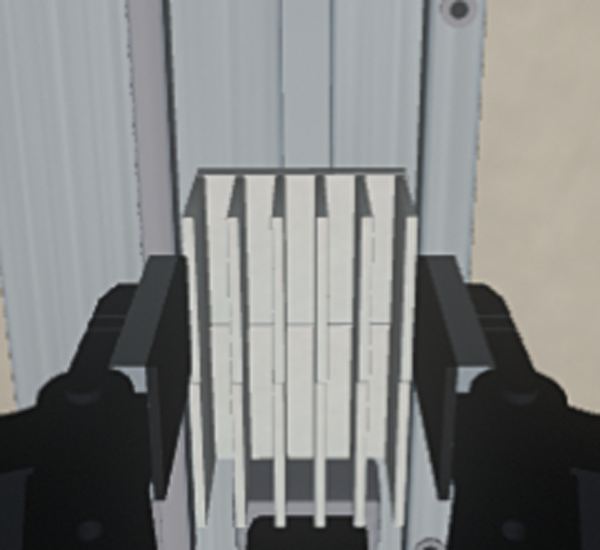

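Request:
send_rows --rows "-0.0015 0 -0.0005 0 0 0;0 0 0 0 0 0"

```text
clock: 38.15
tcp_pos: [0.4561, 0.0295, 0.0097]
orientation: [-1.571, -0.044, 0.043]
contact_force: [-3.8, -1.1, 4.4]
grip_width: 0.0386
```

Request:
send_rows --rows "0 0 0 0 0 0;0 0 0 0 0 0;0 0 0 0 0 0;0 0 0 0 0 0" --grip 0.062

```text
clock: 38.55
tcp_pos: [0.4562, 0.0297, 0.0095]
orientation: [-1.57, -0.044, 0.043]
contact_force: [-0.1, -1.1, 0.3]
grip_width: 0.0622
```

Request:
send_rows --rows "0 0 0.02 0 0 0;0 0 0.04 0 0 0;0 0 0.05 0 0 0;0 0 0 0 0 0;0 0 0 0 0 0"

```text
clock: 39.05
tcp_pos: [0.4567, 0.0292, 0.1203]
orientation: [-1.571, -0.045, 0.041]
contact_force: [-0.1, -0.6, -0.6]
grip_width: 0.0622
```

```bash
python3 snap.py wrist:w25 top:t25
python3 - <<'E'
import cv2,numpy as np
im=cv2.imread('pics/w25.png');b=cv2.resize(im[80:300,180:380],None,fx=2.5,fy=2.5,interpolation=cv2.INTER_CUBIC)
cv2.imwrite('pics/c17.png',b)
E
```

```text
39.15 [0.455  0.0291 0.1186] heading z 93.18 down [-0.001 -0.    -1.   ] [ 0.66  0.4  -1.02  2.09  0.44  0.88  1.01] [-0.2  0.8 -1. ] 0.061681371497954225
```

View pics/c17.png

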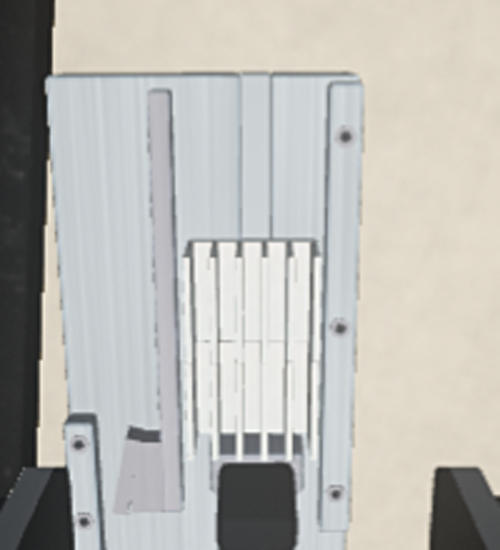

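View pics/t25.png

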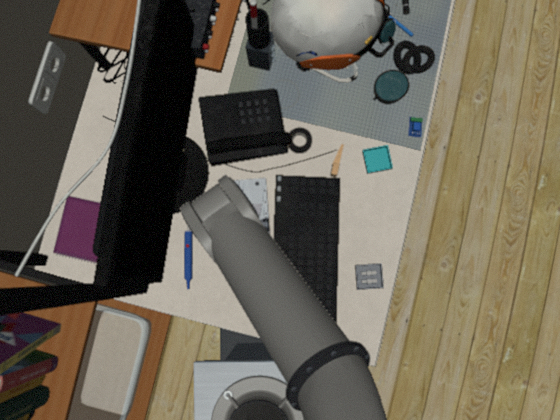

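Request:
send_rows --rows "0.0127 -0.0175 0 0 0 -0.1452;0.0127 -0.0175 0 0 0 -0.1452;0.0127 -0.0175 0 0 0 -0.1452;0.0127 -0.0175 0 0 0 -0.1452;0.0127 -0.0175 0 0 0 -0.1452;0.0127 -0.0175 0 0 0 -0.1452;0.0127 -0.0175 0 0 0 -0.1452;0.0127 -0.0175 0 0 0 -0.1452;0.0127 -0.0175 0 0 0 -0.1452;0.0127 -0.0175 0 0 0 -0.1452;0.0127 -0.0175 0 0 0 -0.1452;0.0127 -0.0175 0 0 0 -0.1452;0.0127 -0.0175 0 0 0 -0.1452;0 0 0 0 0 0;0 0 0 0 0 0" --grip 0.05

```text
clock: 40.65
tcp_pos: [0.6198, -0.1974, 0.1174]
orientation: [-1.078, 1.4, -1.395]
contact_force: [-1.0, -0.2, 0.6]
grip_width: 0.05
```

```bash
python3 snap.py wrist:w26
python3 - <<'E'
import cv2,numpy as np
im=cv2.imread('pics/w26.png');b=cv2.resize(im[140:300,180:380],None,fx=4,fy=3.7,interpolation=cv2.INTER_CUBIC)
cv2.imwrite('pics/c18.png',b)
E
```

```text
40.7 [ 0.6198 -0.1967  0.1178] heading z -14.77 down [-0.003  0.001 -1.   ] [ 0.53  0.56 -0.45  1.67  0.28  0.98 -0.27] [ 0.1  1.4 -0.7] 0.049870203759637494
```

View pics/w26.png

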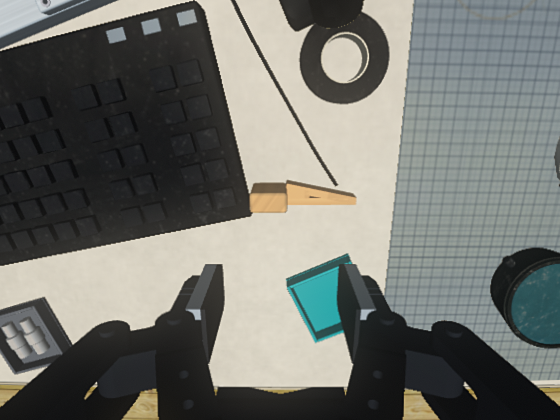

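View pics/c18.png

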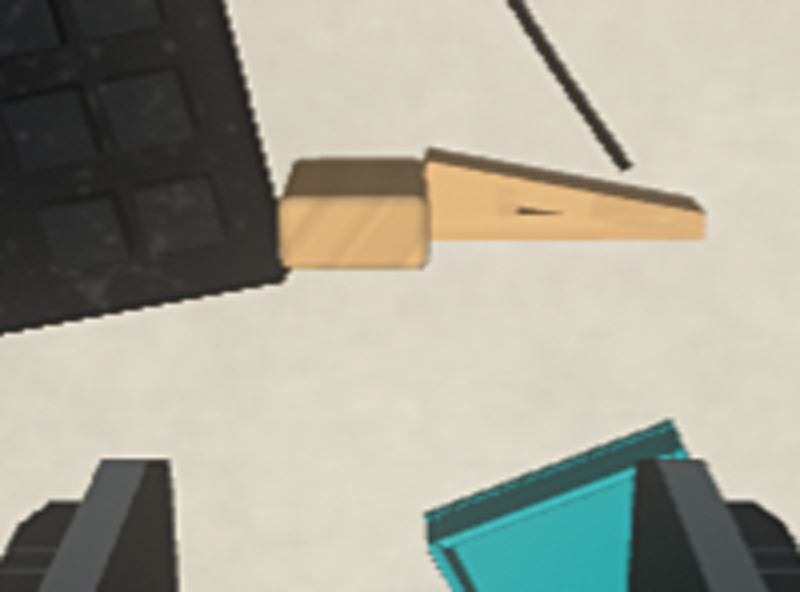

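Run:
```python
from h import *
import pickle
f=pickle.load(open('w26.pkl','rb'))
g=lambda u,v,z:onz(f,180+u/4,140+v/3.7,z)
T=[g(u,v,.036)[:2] for u,v in [(280,196),(428,196),(287,268),(425,268)]]
T=np.array(T);print('tail ctr',T.mean(0),'len',np.linalg.norm(T[1]-T[0]),np.linalg.norm(T[3]-T[2]),'wid',np.linalg.norm((T[0]+T[1]-T[2]-T[3])/2))
tip=(g(704,215,.014)+g(704,240,.014))/2;print('tip',tip, 'dist tail-tip',np.linalg.norm(tip[:2]-T.mean(0)))
a,b=g(430,240,.014),g(704,240,.014);print('heading',np.degrees(np.arctan2(*(b-a)[[1,0]])))
s=pickle.load(open('f0.pkl','rb'))['side'];im=cv2.cvtColor(s['pixels'],cv2.COLOR_RGB2BGR)
cv2.imwrite('pics/c19.png',cv2.resize(im[225:305,190:300],None,fx=7,fy=7,interpolation=cv2.INTER_CUBIC))
# keyboard corner candidates: project w26 corner at several z into side
for z in (0.005,.01,.015,.02,.025,.03):
    p=g(285,272,z);print(z,p.round(4),((np.array(proj(s,p))-[190,225])*7).round())
```

```text
tail ctr [ 0.61256421 -0.19250679] len 0.027040302161584588 0.02565026923460555 wid 0.014966519806090458
tip [ 0.67798333 -0.21537557  0.014     ] dist tail-tip 0.06930109513206825
heading -14.72135194468725
0.005 [ 0.5925 -0.2065  0.005 ] [175. 258.]
0.01 [ 0.5934 -0.205   0.01  ] [179. 247.]
0.015 [ 0.5942 -0.2035  0.015 ] [183. 237.]
0.02 [ 0.5951 -0.202   0.02  ] [187. 226.]
0.025 [ 0.5959 -0.2005  0.025 ] [191. 216.]
0.03 [ 0.5967 -0.199   0.03  ] [195. 205.]
```

View pics/c19.png

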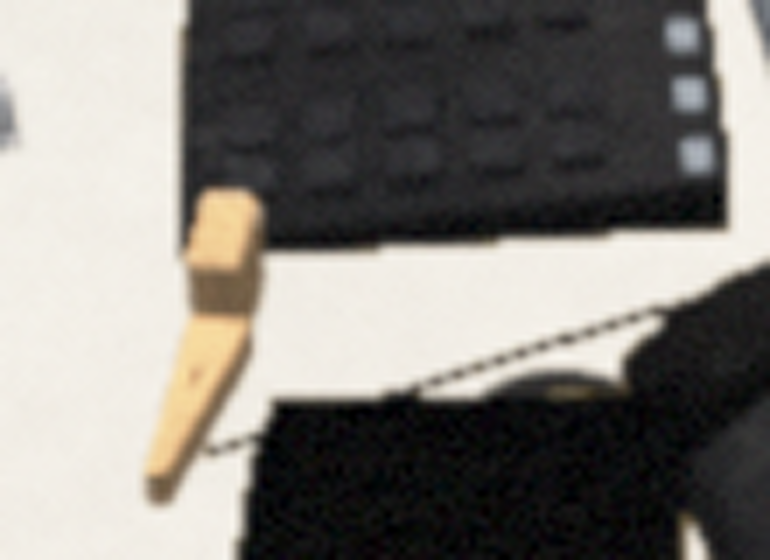

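Request:
send_rows --rows "-0.0036 0.0021 -0.03 0 0 0;-0.0036 0.0021 -0.03 0 0 0;0 0 -0.02 0 0 0;0 0 0 0 0 0;0 0 0 0 0 0" --grip 0.042 --grip_force 40

```text
clock: 41.2
tcp_pos: [0.6134, -0.1928, 0.0395]
orientation: [-1.075, 1.398, -1.397]
contact_force: [0.1, 0.4, 0.6]
grip_width: 0.042
```

```bash
python3 snap.py wrist:w27
```

```text
41.25 [ 0.6143 -0.1932  0.0404] heading z -14.88 down [ 0.001  0.    -1.   ] [ 0.51  0.64 -0.42  1.73  0.33  0.84 -0.32] [0.7 0.1 0.3] 0.04185149596648302
```

View pics/w27.png

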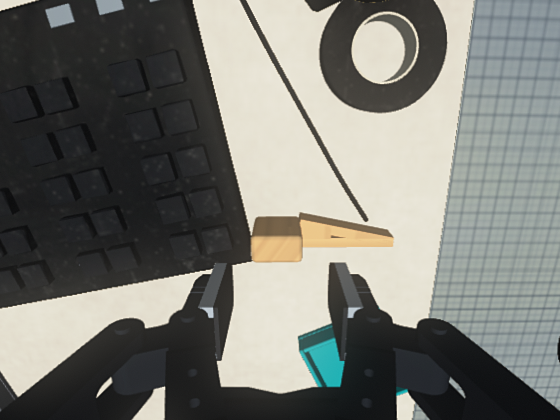

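Request:
send_rows --rows "-0.002 0.0005 -0.02 0 0 0;0 0 -0.015 0 0 0;0 0 -0.006 0 0 0;0 0 -0.003 0 0 0;0 0 0 0 0 0;0 0 0 0 0 0"

```text
clock: 41.85
tcp_pos: [0.6122, -0.1933, -0.004]
orientation: [-1.074, 1.398, -1.399]
contact_force: [1.3, 0.4, -0.6]
grip_width: 0.0418
```

Request:
send_rows --rows "0 0 0 0 0 0;0 0 0 0 0 0;0 0 0 0 0 0;0 0 0 0 0 0" --grip 0.01

```text
clock: 42.25
tcp_pos: [0.6124, -0.1933, -0.0038]
orientation: [-1.073, 1.398, -1.4]
contact_force: [-0.6, -0.1, 5.7]
grip_width: 0.0265
```

```bash
python3 snap.py wrist:w28
python3 - <<'E'
import cv2,numpy as np
im=cv2.imread('pics/w28.png');b=cv2.resize(im[160:360,160:420],None,fx=3,fy=3,interpolation=cv2.INTER_CUBIC)
cv2.imwrite('pics/c20.png',b)
E
```

```text
42.3 [ 0.6124 -0.1934 -0.0038] heading z -14.96 down [ 0.001 -0.    -1.   ] [ 0.49  0.7  -0.39  1.75  0.37  0.76 -0.35] [-0.6 -0.   6.6] 0.026793088397730397
```

View pics/c20.png

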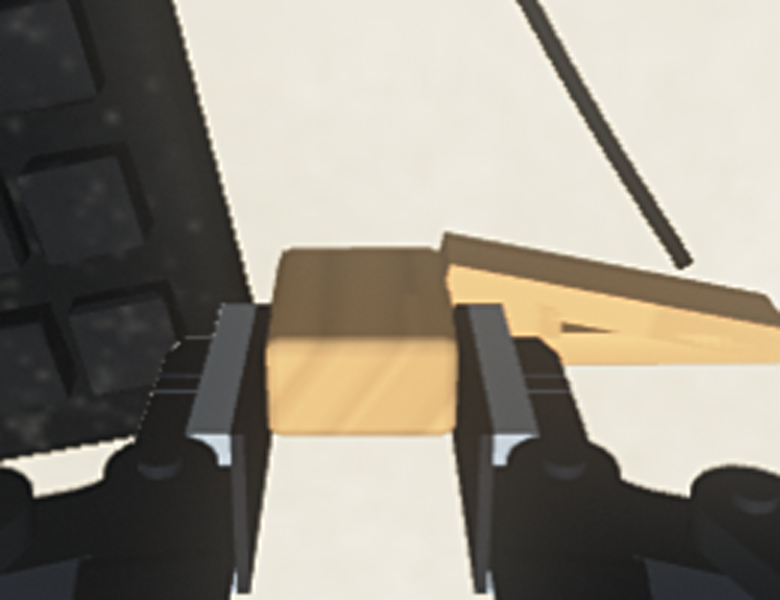

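Request:
send_rows --rows "0 0 0.02 0 0 0;0 0 0.03 0 0 0;0 0 0.03 0 0 0;-0.0233 0.0224 0 0 0 0.0396;-0.0233 0.0224 0 0 0 0.0396;-0.0233 0.0224 0 0 0 0.0396;-0.0233 0.0224 0 0 0 0.0396;-0.0233 0.0224 0 0 0 0.0396;-0.0233 0.0224 0 0 0 0.0396;-0.0233 0.0224 0 0 0 0.0396;-0.0233 0.0224 0 0 0 0.0396;0 0 0 0 0 0;0 0 0 0 0 0"

```text
clock: 43.6
tcp_pos: [0.425, -0.014, 0.0755]
orientation: [-1.236, 1.167, -1.168]
contact_force: [0.8, -0.5, 0.1]
grip_width: 0.0267
```

```bash
python3 snap.py wrist:w29
python3 - <<'E'
from h import *
import cv2,numpy as np,pickle
f=pickle.load(open('w29.pkl','rb'))
print(w2v(f['obs']['tcp_pos']))
im=cv2.imread('pics/w29.png');b=cv2.resize(im[160:360,200:500],None,fx=2.66,fy=2.66,interpolation=cv2.INTER_CUBIC)
cv2.imwrite('pics/c21.png',b)
E
```

```text
43.65 [ 0.4258 -0.0144  0.0755] heading z 3.17 down [ 0.001 -0.    -1.   ] [ 0.43  0.32 -0.62  2.21  0.29  0.69 -0.33] [0.4 0.  0.8] 0.026724076930690784
[ 43.4369901  -58.25595792]
```

View pics/c21.png

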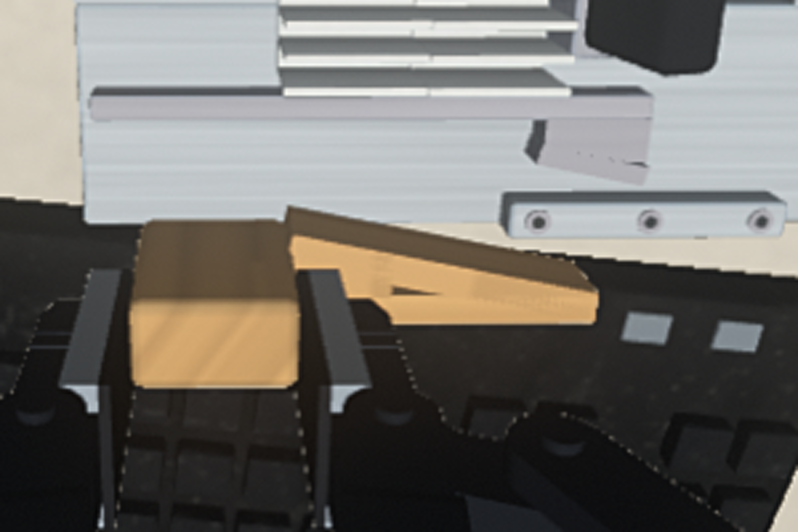

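Run:
```python
from h import *
import pickle
f=pickle.load(open('w29.pkl','rb'))
g=lambda u,v,z:onz(f,200+u/2.66,160+v/2.66,z)
z0=.0793
for n,u,v,z in [('st a',395,325-26,.0933),('tip straight top',597,297,.0933),('tip taper top',572,264,.0933),('tip straight bottom',597,323,.0793),('st bottom',395,326,.0793),('tailTL',135,298,.1153),('tailTR',298,298,.1153),('tailBL',135,386,.1153),('tailBR',298,386,.1153)]:
    print(n,w2v(g(u,v,z)).round(1))
# check of vice features
for n,u,v,q in [('wall in y15',505,192,(52.25,15,31)),('jaw back? end',650,117,(31,47,31)),('jaw face47',650,95,(24.5,47,31))]: print(n,w2v(g(u,v,.031)).round(1),q)
```

```text
st a [ 45.3 -25.8]
tip straight top [45.  10.8]
tip taper top [38.4  5.4]
tip straight bottom [58.1 17.9]
st bottom [ 58.6 -22.4]
tailTL [ 33.6 -70.6]
tailTR [ 33.6 -45.5]
tailBL [ 49.2 -71. ]
tailBR [ 49.2 -45. ]
wall in y15 [49.  12.7] (52.25, 15, 31)
jaw back? end [29.9 45.8] (31, 47, 31)
jaw face47 [24.4 45. ] (24.5, 47, 31)
```

Run:
```python
from h import *
import pickle
f=pickle.load(open('w29.pkl','rb'))
g=lambda u,v,z:onz(f,200+u/2.66,160+v/2.66,z)
for n,u,v,z in [('st a',395,325,.0933),('tip straight top',597,323,.0933),('tip taper top',597,293,.0933)]:
    print(n,w2v(g(u,v,z)).round(1))
for n,u,v,q in [('wall in y15',507,207,(52.25,15,31)),('wall85',783,206,(52.25,85,31)),('jaw face47',652,98,(24.5,47,31)),('jaw-88',92,95,(24.5,-88,31))]: print(n,w2v(g(u,v,.031)).round(1),q)
```

```text
st a [ 50.6 -25.5]
tip straight top [50.3 11.5]
tip taper top [44.2 10.7]
wall in y15 [53.  13.6] (52.25, 15, 31)
wall85 [52.8 82.5] (52.25, 85, 31)
jaw face47 [25.2 45.6] (24.5, 47, 31)
jaw-88 [ 24.7 -87. ] (24.5, -88, 31)
```

Request:
send_rows --rows "0 0 -0.025 0 0 0;0 0 -0.02 0 0 0;0 0 -0.008 0 0 0;0 0 -0.003 0 0 0;0 0 0 0 0 0;0 0 0 0 0 0"

```text
clock: 44.25
tcp_pos: [0.426, -0.0141, 0.02]
orientation: [-1.234, 1.167, -1.169]
contact_force: [-0.4, -0.0, -0.1]
grip_width: 0.0266
```

Request:
send_rows --rows "0 0 -0.001 0 0 0;0 0 -0.001 0 0 0;0 0 0 0 0 0"

```text
clock: 44.55
tcp_pos: [0.4254, -0.0141, 0.0176]
orientation: [-1.235, 1.168, -1.168]
contact_force: [0.1, -0.3, -1.3]
grip_width: 0.0266
```

Request:
send_rows --rows "0 0 -0.0007 0 0 0;0 0 0 0 0 0"

```text
clock: 44.75
tcp_pos: [0.4255, -0.0141, 0.0171]
orientation: [-1.235, 1.168, -1.169]
contact_force: [-1.9, -0.7, 6.4]
grip_width: 0.0265
```

Request:
send_rows --rows "0 0 0 0 0 0;0 0 0 0 0 0;0 0 0 0 0 0;0 0 -0.0025 0 0 0;0 0 -0.0022 0 0 0;0 0 0 0 0 0" --grip 0.042

```text
clock: 45.35
tcp_pos: [0.425, -0.0141, 0.0116]
orientation: [-1.236, 1.169, -1.168]
contact_force: [-0.5, 0.0, -0.5]
grip_width: 0.0419
```

Request:
send_rows --rows "0 0 0 0 0 0;0 0 0 0 0 0;0 0 0 0 0 0;0 0 0 0 0 0" --grip 0.01 --grip_force 60

```text
clock: 45.75
tcp_pos: [0.4252, -0.014, 0.0121]
orientation: [-1.235, 1.168, -1.168]
contact_force: [-1.2, 0.3, 5.4]
grip_width: 0.0266
```

```bash
python3 snap.py wrist:w30
python3 - <<'E'
from h import *
import cv2,numpy as np,pickle
f=pickle.load(open('w30.pkl','rb'))
print(w2v(f['obs']['tcp_pos']))
im=cv2.imread('pics/w30.png');b=cv2.resize(im[160:360,200:500],None,fx=2.66,fy=2.66,interpolation=cv2.INTER_CUBIC)
cv2.imwrite('pics/c22.png',b)
E
```

```text
45.8 [ 0.4252 -0.014   0.0121] heading z 3.2 down [-0. -0. -1.] [ 0.34  0.44 -0.54  2.25  0.42  0.55 -0.46] [-2.4  0.8  5.6] 0.026756663041407287
[ 43.01663029 -58.82255787]
```

View pics/c22.png

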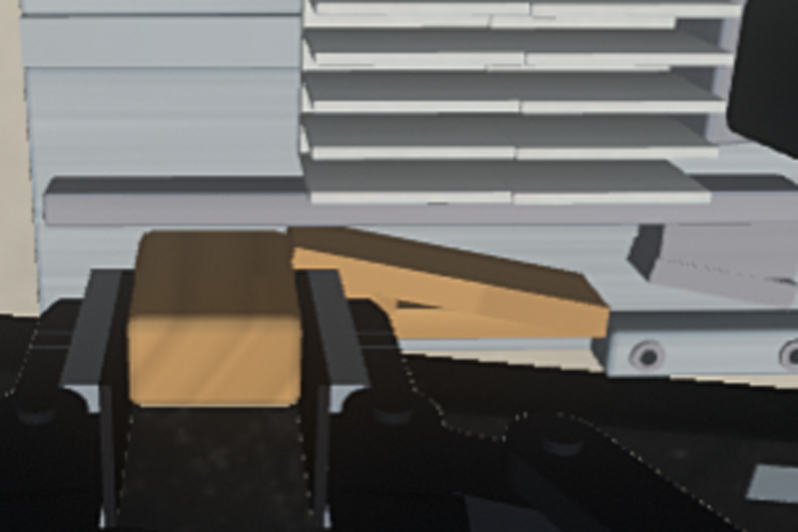

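Run:
```python
from h import *
import pickle
f=pickle.load(open('w30.pkl','rb'))
g=lambda u,v,z:onz(f,200+u/2.66,160+v/2.66,z)
for n,u,v,z in [('st a',400,338,.035),('tip straight top',607,336,.035),('tip taper top',607,308,.035),('wall in top y15',608,347,.031),('wall in bottom y15',592,310,.031),('ramp front top?',650,283,.035),('ramp',627,262,.021),('ramp top2',660,225,.031)]:
    print(n,w2v(g(u,v,z)).round(1))
```

```text
st a [ 50.4 -25.4]
tip straight top [50.2 11.5]
tip taper top [44.6 10.7]
wall in top y15 [54.8 13.8]
wall in bottom y15 [47.2  9.9]
ramp front top? [39.8 17.7]
ramp [42.5 19.8]
ramp top2 [30.6 19.8]
```

Request:
send_rows --rows "0.005 0.0003 0.0003 0 0 0;0.005 0.0003 0 0 0 0;0.005 0.0003 0 0 0 0;0.005 0.0003 0 0 0 0;0.005 0.0003 0 0 0 0;0 0 0 0 0 0"

```text
clock: 46.4
tcp_pos: [0.4513, -0.0125, 0.0123]
orientation: [-1.234, 1.168, -1.168]
contact_force: [0.5, 0.2, -0.4]
grip_width: 0.0265
```

```bash
python3 snap.py wrist:w31
python3 - <<'E'
from h import *
import cv2,numpy as np,pickle
f=pickle.load(open('w31.pkl','rb'))
print(w2v(f['obs']['tcp_pos']))
im=cv2.imread('pics/w31.png');b=cv2.resize(im[160:360,200:500],None,fx=2.66,fy=2.66,interpolation=cv2.INTER_CUBIC)
cv2.imwrite('pics/c23.png',b)
E
```

```text
46.45 [ 0.4507 -0.0125  0.0122] heading z 3.19 down [ 0.  0. -1.] [ 0.34  0.47 -0.53  2.19  0.43  0.58 -0.46] [-0.5  0.7 -0.1] 0.026376852847945276
[ 42.88680117 -33.24557328]
```

View pics/c23.png

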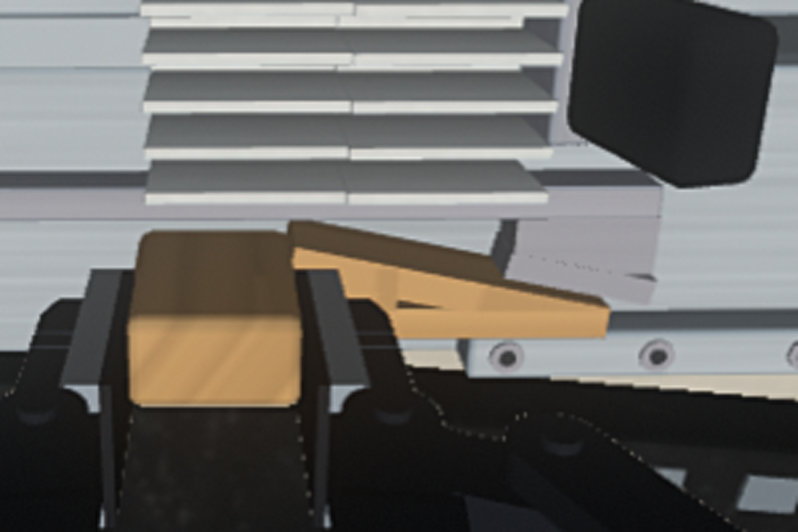

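Request:
send_rows --rows "0.003 -0.0003 0 0 0 0;0.003 -0.0003 0 0 0 0;0.003 -0.0003 0 0 0 0;0.003 0.0002 0 0 0 0;0 0 0 0 0 0"

```text
clock: 46.95
tcp_pos: [0.463, -0.0132, 0.0123]
orientation: [-1.234, 1.168, -1.168]
contact_force: [1.3, -0.3, -1.8]
grip_width: 0.0264
```

Request:
send_rows --rows "0.002 0.0001 0 0 0 0;0.002 0.0001 0 0 0 0;0 0 0 0 0 0"

```text
clock: 47.25
tcp_pos: [0.4666, -0.013, 0.0123]
orientation: [-1.235, 1.168, -1.168]
contact_force: [0.5, 0.1, -0.7]
grip_width: 0.0267
```

Request:
send_rows --rows "0.002 0.0001 0 0 0 0;0.002 0.0001 0 0 0 0;0 0 0 0 0 0"

```text
clock: 47.55
tcp_pos: [0.4704, -0.0128, 0.0123]
orientation: [-1.235, 1.168, -1.168]
contact_force: [-0.0, 0.8, -1.0]
grip_width: 0.0262
```

Request:
send_rows --rows "0.002 0.0001 0 0 0 0;0.002 0.0001 0 0 0 0;0 0 0 0 0 0"

```text
clock: 47.85
tcp_pos: [0.4733, -0.0127, 0.0122]
orientation: [-1.237, 1.169, -1.167]
contact_force: [-1.5, 0.4, -0.8]
grip_width: 0.0263
```

Request:
send_rows --rows "0.002 0.0001 0 0 0 0;0 0 0 0 0 0;0.001 0 0 0 0 0;0 0 0 0 0 0"

```text
clock: 48.25
tcp_pos: [0.477, -0.0125, 0.0122]
orientation: [-1.235, 1.168, -1.168]
contact_force: [-2.6, 0.8, 1.2]
grip_width: 0.0263
```

Request:
send_rows --rows "0.001 0 0 0 0 0;0 0 0 0 0 0;0.001 0 0 0 0 0;0 0 0 0 0 0"

```text
clock: 48.65
tcp_pos: [0.4793, -0.0124, 0.0122]
orientation: [-1.235, 1.168, -1.168]
contact_force: [-3.4, 1.6, -1.1]
grip_width: 0.0265
```

```bash
python3 snap.py wrist:w32
python3 - <<'E'
from h import *
import cv2,numpy as np,pickle
f=pickle.load(open('w32.pkl','rb'))
print(w2v(f['obs']['tcp_pos']))
im=cv2.imread('pics/w32.png');b=cv2.resize(im[110:360,180:480],None,fx=2.4,fy=2.4,interpolation=cv2.INTER_CUBIC)
cv2.imwrite('pics/c24.png',b)
E
```

```text
48.7 [ 0.4793 -0.0124  0.0122] heading z 3.21 down [-0.  0. -1.] [ 0.33  0.5  -0.52  2.13  0.43  0.61 -0.44] [-4.2  1.4  0.5] 0.026449947345853753
[44.37623536 -4.72412056]
```

View pics/c24.png

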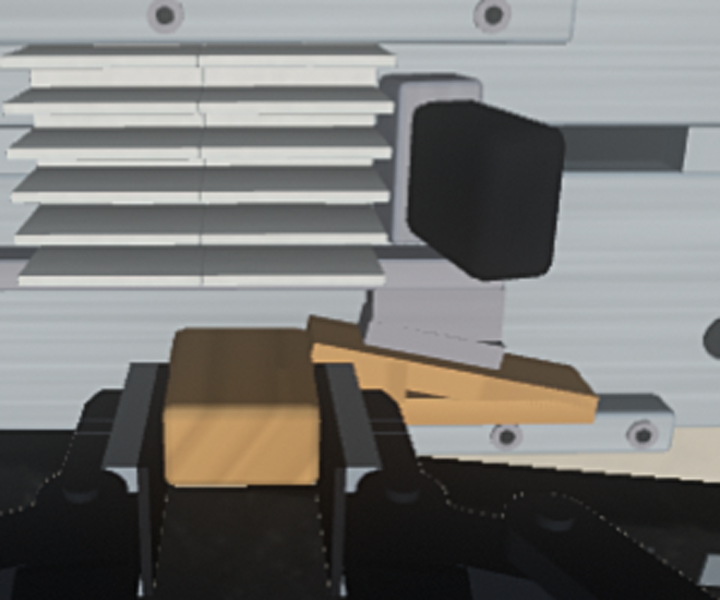

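Request:
send_rows --rows "0.001 0.0001 0 0 0 0;0 0 0 0 0 0;0.001 0 0 0 0 0;0 0 0 0 0 0"

```text
clock: 49.1
tcp_pos: [0.4793, -0.0124, 0.0122]
orientation: [-1.238, 1.17, -1.167]
contact_force: [-9.3, 2.0, 6.9]
grip_width: 0.0264
```

Request:
send_rows --rows "0.001 0.0001 0 0 0 0;0 0 0 0 0 0;0.001 0 0 0 0 0;0 0 0 0 0 0"

```text
clock: 49.5
tcp_pos: [0.4793, -0.0125, 0.0121]
orientation: [-1.242, 1.172, -1.166]
contact_force: [-15.8, 1.7, 16.1]
grip_width: 0.0265
```

Request:
send_rows --rows "0.001 0.0001 0.0003 0 0 0;0 0 0 0 0 0;0.001 0 0.0003 0 0 0;0 0 0 0 0 0"

```text
clock: 49.9
tcp_pos: [0.4793, -0.0125, 0.0122]
orientation: [-1.244, 1.174, -1.164]
contact_force: [-19.1, 1.9, 15.5]
grip_width: 0.0263
```

Request:
send_rows --rows "0.0005 0 0 0 0 0;0 0 0 0 0 0"

```text
clock: 50.1
tcp_pos: [0.4793, -0.0125, 0.0122]
orientation: [-1.245, 1.175, -1.164]
contact_force: [-20.2, 3.3, 16.5]
grip_width: 0.0269
```

Request:
send_rows --rows "0.0007 0 0.0003 0 0 0;0 0 0 0 0 0;0.0007 0 0 0 0 0;0 0 0 0 0 0;0 0 0 0 0 0"

```text
clock: 50.6
tcp_pos: [0.4794, -0.0125, 0.0122]
orientation: [-1.247, 1.176, -1.163]
contact_force: [-23.8, 3.2, 19.5]
grip_width: 0.0268
```

```bash
python3 snap.py wrist:w33
python3 - <<'E'
from h import *
import cv2,numpy as np,pickle
im=cv2.imread('pics/w33.png');b=cv2.resize(im[110:360,180:480],None,fx=2.4,fy=2.4,interpolation=cv2.INTER_CUBIC)
cv2.imwrite('pics/c25.png',b)
E
```

```text
50.65 [ 0.4794 -0.0125  0.0122] heading z 3.24 down [-0.013 -0.003 -1.   ] [ 0.33  0.51 -0.53  2.12  0.42  0.63 -0.44] [-24.3   2.8  17.9] 0.02618963389926084
```

View pics/c25.png

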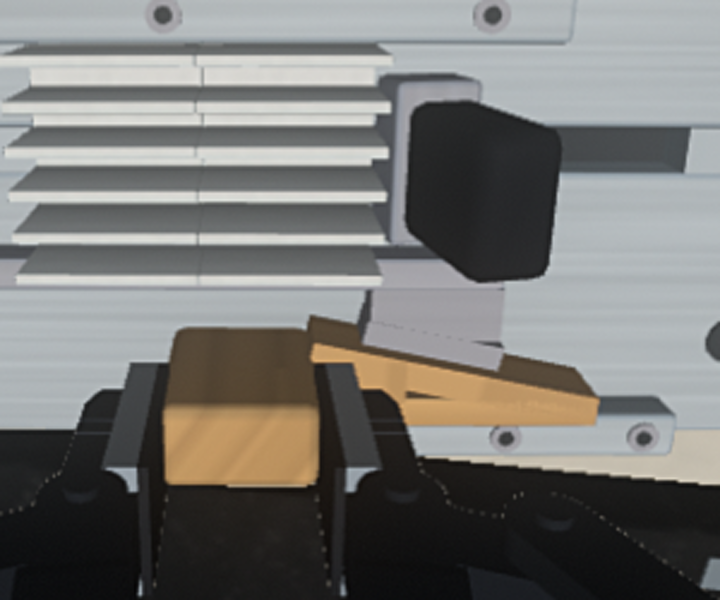

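Request:
send_rows --rows "-0.002 0 0 0 0 0;-0.002 0 0 0 0 0;-0.002 0 0.0003 0 0 0;0 0 0 0 0 0"

```text
clock: 51.05
tcp_pos: [0.4796, -0.0124, 0.0127]
orientation: [-1.237, 1.17, -1.167]
contact_force: [-4.9, 2.3, -7.2]
grip_width: 0.0264
```

Request:
send_rows --rows "-0.0005 0 -0.0008 0 0 0;0 0 0 0 0 0"

```text
clock: 51.25
tcp_pos: [0.4797, -0.0124, 0.0125]
orientation: [-1.237, 1.169, -1.167]
contact_force: [-6.3, 0.4, -0.8]
grip_width: 0.0264
```

Request:
send_rows --rows "0 0 0 0 0 0;0 0 0 0 0 0;0 0 0 0 0 0;0 0 0 0 0 0" --grip 0.042

```text
clock: 51.65
tcp_pos: [0.4819, -0.0124, 0.0132]
orientation: [-1.233, 1.167, -1.169]
contact_force: [-0.5, 0.7, -0.5]
grip_width: 0.0421
```

Request:
send_rows --rows "0 0 0.015 0 0 0;0 0 0.04 0 0 0;0 0 0.05 0 0 0;0 0 0 0 0 0;0 0 0 0 0 0"

```text
clock: 52.15
tcp_pos: [0.482, -0.0126, 0.1191]
orientation: [-1.233, 1.165, -1.171]
contact_force: [-0.7, -0.1, 0.9]
grip_width: 0.0421
```

```bash
python3 snap.py wrist:w34
python3 - <<'E'
from h import *
import cv2,numpy as np,pickle
im=cv2.imread('pics/w34.png');b=cv2.resize(im[130:290,150:400],None,fx=3.2,fy=3.2,interpolation=cv2.INTER_CUBIC)
cv2.imwrite('pics/c26.png',b)
E
```

```text
52.2 [ 0.4808 -0.0126  0.1179] heading z 3.17 down [ 0.001 -0.001 -1.   ] [ 0.43  0.33 -0.63  2.06  0.26  0.83 -0.3 ] [ 0.9  0.1 -0.8] 0.04192855680365334
```

View pics/c26.png

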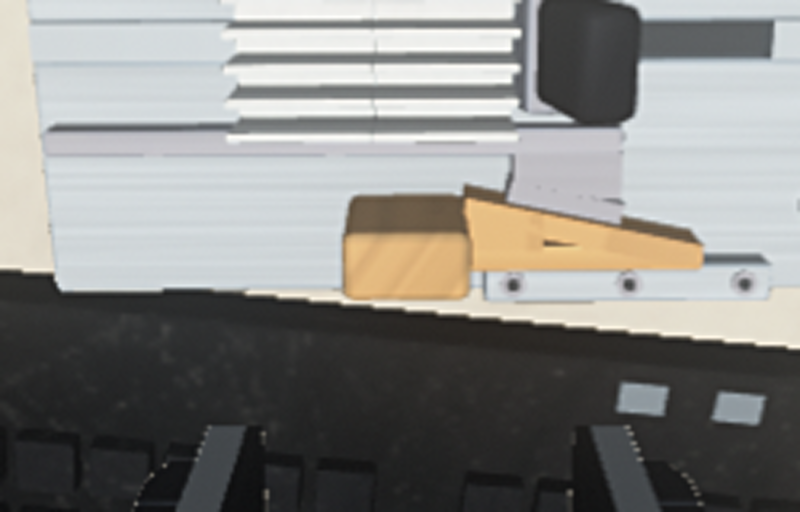

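Run:
```python
from h import *
import pickle
f=pickle.load(open('w34.pkl','rb'))
g=lambda u,v,z:w2v(onz(f,150+u/3.2,130+v/3.2,z)).round(1)
print('jaw face',g(48,130,.031),g(620,126,.031),'jaw back',g(48,154,.031),g(480,154,.031),'tip',g(702,243,.035),g(702,268,.035),'strait',g(475,268,.035),'tail rear',g(345,235,.057),'wall',g(765,265,.031))
```

```text
jaw face [ 19.2 -86. ] [18.5 45.7] jaw back [ 24.9 -86.5] [25.  13.6] tip [45.4 65.8] [51.6 66.2] strait [51.5 12.7] tail rear [ 36.7 -16.4] wall [52.2 82.4]
```

Request:
send_rows --rows "0 0.02 0 0 0 0;0 0.02 0 0 0 0;0 0.02 0 0 0 0;0 0.01 0 0 0 0;0 0 0 0 0 0;0 0 0 0 0 0"

```text
clock: 52.8
tcp_pos: [0.4802, 0.0569, 0.117]
orientation: [-1.236, 1.169, -1.168]
contact_force: [-0.6, 0.2, -0.1]
grip_width: 0.0417
```

```bash
python3 snap.py wrist:w35 side:s35
python3 - <<'E'
from h import *
import cv2,numpy as np,pickle
im=cv2.imread('pics/w35.png');b=cv2.resize(im[130:290,130:400],None,fx=2.96,fy=2.96,interpolation=cv2.INTER_CUBIC)
cv2.imwrite('pics/c27.png',b)
E
```

```text
52.9 [0.4805 0.0565 0.1173] heading z 3.11 down [-0.001 -0.001 -1.   ] [ 0.31  0.34 -0.65  2.05  0.28  0.84 -0.45] [0.1 0.5 0.9] 0.042096809978905386
```

View pics/c27.png

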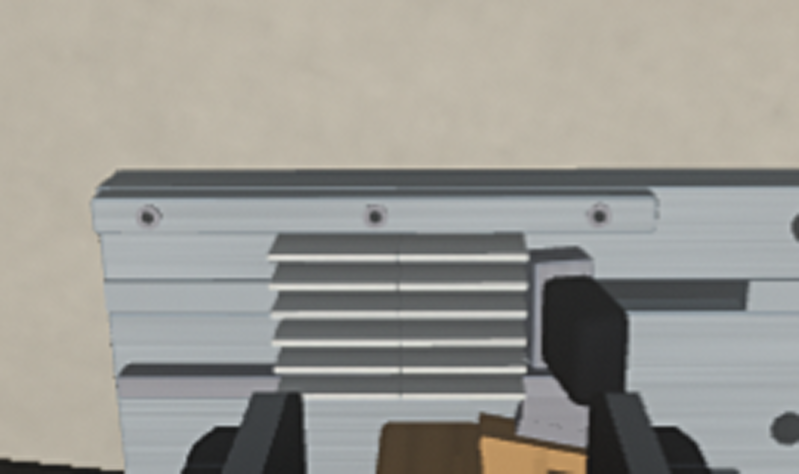

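View pics/s35.png

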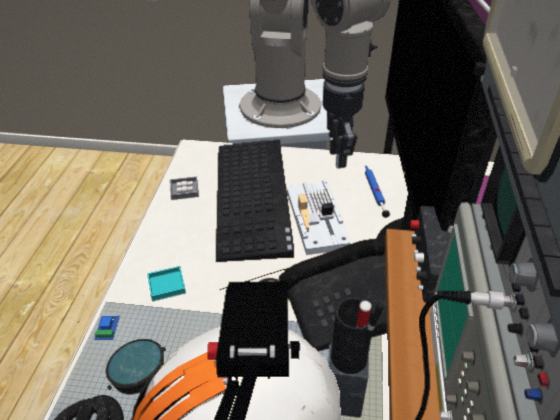

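Run:
```python
from h import *
import pickle
f=pickle.load(open('w35.pkl','rb'))
pr=lambda x,y,z:((np.array(proj(f,[*v2w(x,y),z]))-[130,130])*2.96).round()
for z in (.034,.043): print('block',z,pr(-15,17,z),pr(-15,33,z),'handle top',pr(-12,18,z+.03),pr(12,32,z+.03))
print('sinktop',pr(-21,17,.045),pr(-21,-47,.045),pr(19,-47,.045),pr(19,17,.045),'jaw',pr(19,-88,.031),pr(19,-40,.031))
```

```text
block 0.034 [509. 261.] [572. 261.] handle top [521. 316.] [578. 411.]
block 0.043 [511. 273.] [576. 273.] handle top [524. 332.] [583. 429.]
sinktop [512. 252.] [248. 252.] [257. 401.] [509. 401.] jaw [113. 377.] [292. 377.]
```

Run:
```python
from h import *
im=cv2.imread('pics/w35.png');a=cv2.resize(im[205:265,270:350],None,fx=8,fy=8,interpolation=cv2.INTER_CUBIC)
cv2.imwrite('pics/c28.png',a)
```

```text
(no output)
```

View pics/c28.png

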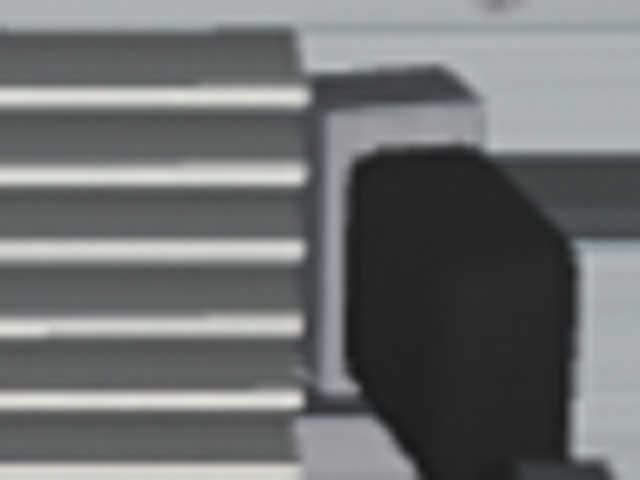

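Run:
```python
from h import *
import pickle
f=pickle.load(open('w35.pkl','rb'))
for v in (175,300): print(w2v(onz(f,270+306/8,205+v/8,.045)),w2v(onz(f,270+324/8,205+v/8,.034)),w2v(onz(f,270+312/8,205+v/8,.034)))
f=pickle.load(open('w20.pkl','rb'))
print(f['position'])
```

```text
[-12.02932016  20.95273772] [-7.91312359 23.5784378 ] [-7.91248558 22.44074777]
[ 0.23730125 21.25918732] [ 4.9084312  23.92371391] [ 4.90879355 22.76937456]
[0.40714616 0.02664793 0.27822343]
```

Request:
send_rows --rows "0.011 0 0 0 0 0;0.0115 0 0 0 0 0;0 0 -0.02 0 0 0;0 0 0 0 0 0;0 0 0 0 0 0"

```text
clock: 53.4
tcp_pos: [0.5034, 0.0576, 0.0976]
orientation: [-1.236, 1.169, -1.168]
contact_force: [-0.2, 0.5, 0.2]
grip_width: 0.0422
```

```bash
python3 snap.py wrist:w36
python3 - <<'E'
from h import *
import pickle
f=pickle.load(open('w36.pkl','rb'));print(f['position'],proj(f,[*v2w(0,21),.045]))
im=cv2.imread('pics/w36.png');a=cv2.resize(im[190:280,200:340],None,fx=5.5,fy=5.5,interpolation=cv2.INTER_CUBIC)
cv2.imwrite('pics/c29.png',a)
E
```

```text
53.45 [0.5036 0.0578 0.098 ] heading z 3.19 down [ 0.  0. -1.] [ 0.28  0.41 -0.63  2.01  0.32  0.82 -0.48] [0.7 0.2 0.2] 0.041953514810828645
[0.49941908 0.13572834 0.26895519] (np.float64(276.1671448100805), np.float64(252.54466078306717))
```

View pics/c29.png

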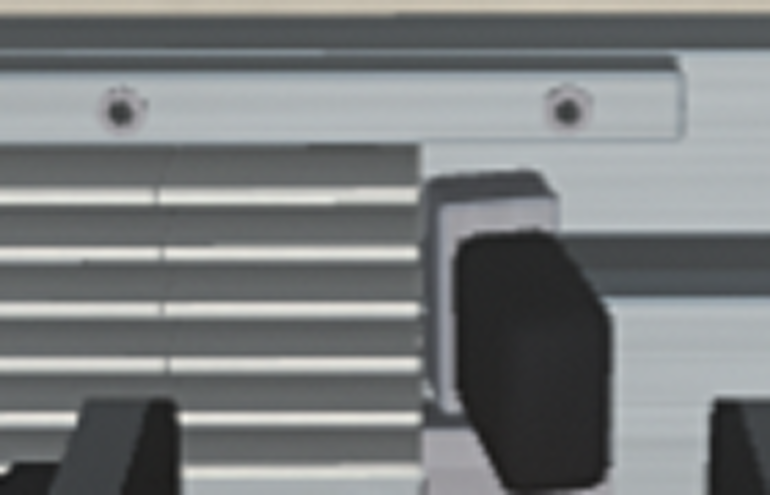

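Request:
send_rows --rows "-0.012 -0.035 0 0 0 0;-0.0122 -0.0353 0 0 0 0;0 0 -0.03 0 0 0;0 0 -0.03 0 0 0;0 0 -0.015 0 0 0;0 0 -0.0095 0 0 0;0 0 0 0 0 0;0 0 0 0 0 0"

```text
clock: 54.25
tcp_pos: [0.4798, -0.0123, 0.014]
orientation: [-1.234, 1.167, -1.168]
contact_force: [0.7, 0.1, -0.3]
grip_width: 0.0419
```

Request:
send_rows --rows "0 0 0 0 0 0;0 0 0 0 0 0;0 0 0 0 0 0;0 0 0 0 0 0" --grip 0.01 --grip_force 60

```text
clock: 54.65
tcp_pos: [0.4798, -0.0125, 0.0142]
orientation: [-1.234, 1.166, -1.169]
contact_force: [-2.3, -0.1, 5.9]
grip_width: 0.026
```

Now pull the wedge back to open the jaw so the tilted stop can be straightened.

Request:
send_rows --rows "-0.002 -0.0001 0.0003 0 0 0;-0.002 -0.0001 0 0 0 0;-0.002 -0.0001 0 0 0 0;-0.002 -0.0001 0 0 0 0;0 0 0 0 0 0"

```text
clock: 55.15
tcp_pos: [0.4717, -0.0129, 0.0141]
orientation: [-1.234, 1.167, -1.169]
contact_force: [2.8, 0.6, 6.4]
grip_width: 0.026
```

Request:
send_rows --rows "-0.004 -0.0002 0 0 0 0;-0.004 -0.0002 0 0 0 0;-0.004 -0.0002 0 0 0 0;-0.004 -0.0002 0 0 0 0;-0.004 -0.0002 0 0 0 0;0 0 0 0 0 0"

```text
clock: 55.75
tcp_pos: [0.4515, -0.0138, 0.0141]
orientation: [-1.234, 1.167, -1.169]
contact_force: [2.3, -0.1, 7.8]
grip_width: 0.026
```

```bash
python3 snap.py wrist:w37
python3 - <<'E'
from h import *
im=cv2.imread('pics/w37.png');a=cv2.resize(im[110:360,180:480],None,fx=2.4,fy=2.4,interpolation=cv2.INTER_CUBIC)
cv2.imwrite('pics/c30.png',a)
E
```

```text
55.8 [ 0.4515 -0.0138  0.0141] heading z 3.21 down [ 0.002  0.    -1.   ] [ 0.35  0.47 -0.55  2.19  0.43  0.59 -0.46] [2.5 0.1 8.7] 0.026403878920088334
```

View pics/c30.png

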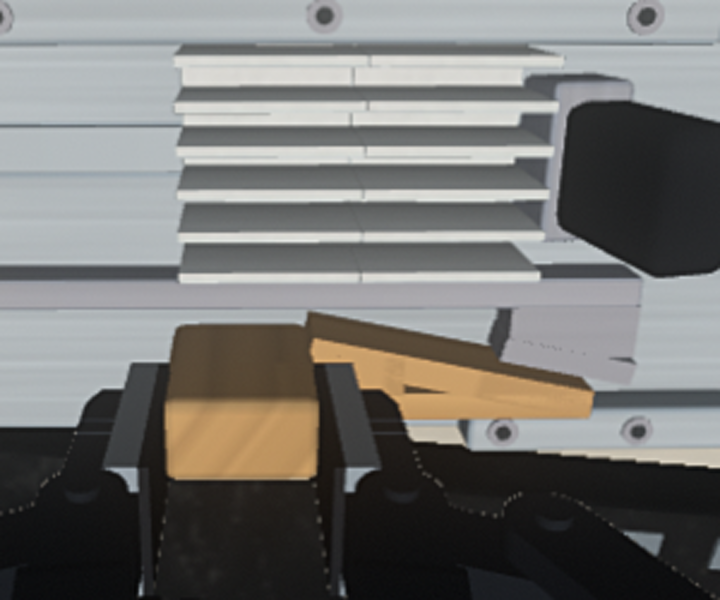

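Request:
send_rows --rows "0 0 0 0 0 0;0 0 0 0 0 0;0 0 0 0 0 0" --grip 0.045

```text
clock: 56.1
tcp_pos: [0.4496, -0.0142, 0.013]
orientation: [-1.237, 1.17, -1.167]
contact_force: [-0.8, -1.4, 0.4]
grip_width: 0.0452
```

Request:
send_rows --rows "0 0 0.02 0 0 0;0 0 0.04 0 0 0;0 0 0.03 0 0 0;0.0178 0.016 0 0 0 0;0.0178 0.016 0 0 0 0;0.0179 0.016 0 0 0 0;0 0 -0.02 0 0 0;0 0 0 0 0 0;0 0 0 0 0 0" --grip_force 25

```text
clock: 57.0
tcp_pos: [0.5032, 0.0336, 0.0829]
orientation: [-1.237, 1.17, -1.167]
contact_force: [0.1, -0.3, -0.5]
grip_width: 0.0449
```

```bash
python3 snap.py wrist:w38 side:s38
python3 - <<'E'
from h import *
im=cv2.imread('pics/w38.png');a=cv2.resize(im[150:360,150:410],None,fx=2.8,fy=2.8,interpolation=cv2.INTER_CUBIC)
cv2.imwrite('pics/c31.png',a)
E
```

```text
57.1 [0.5041 0.0336 0.0838] heading z 3.17 down [-0. -0. -1.] [ 0.32  0.43 -0.63  2.03  0.35  0.79 -0.45] [-0.5  0.2 -0.2] 0.04534157666603808
```

View pics/c31.png

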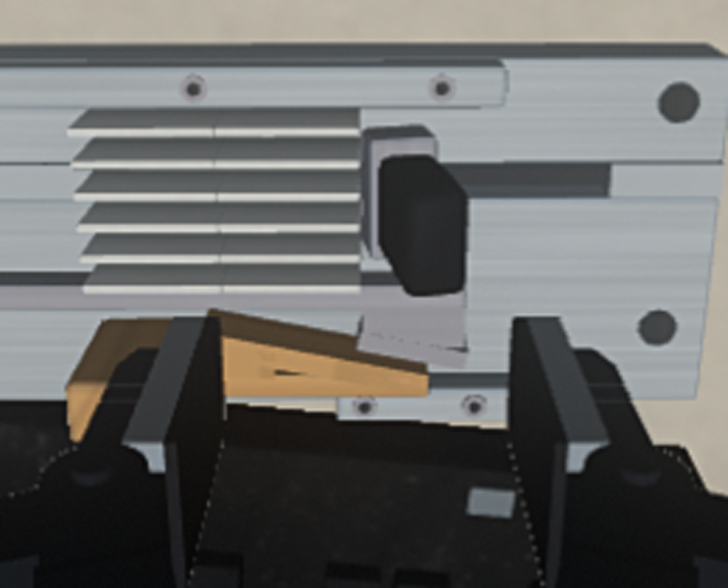

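Request:
send_rows --rows "0.001 0.0005 -0.025 0 0 0;0 0 -0.02 0 0 0;0 0 -0.01 0 0 0;0 0 -0.0045 0 0 0;0 0 0 0 0 0;0 0 0 0 0 0"

```text
clock: 57.7
tcp_pos: [0.5061, 0.0346, 0.0248]
orientation: [-1.234, 1.167, -1.169]
contact_force: [0.9, -0.1, 0.8]
grip_width: 0.0452
```

Request:
send_rows --rows "0 0 0 0 0 0;0 0 0 0 0 0;0 0 0 0 0 0;0 0 0 0 0 0;0 0 0 0 0 0" --grip 0.012

```text
clock: 58.2
tcp_pos: [0.5061, 0.0346, 0.0247]
orientation: [-1.234, 1.167, -1.169]
contact_force: [-0.1, -1.4, 6.2]
grip_width: 0.0127
```

```bash
python3 snap.py wrist:w39
python3 - <<'E'
from h import *
im=cv2.imread('pics/w39.png');a=cv2.resize(im[150:360,150:410],None,fx=2.8,fy=2.8,interpolation=cv2.INTER_CUBIC)
cv2.imwrite('pics/c32.png',a)
E
```

```text
58.25 [0.5061 0.0347 0.0247] heading z 3.2 down [ 0.001 -0.    -1.   ] [ 0.27  0.52 -0.57  2.06  0.44  0.68 -0.53] [-1.   0.1  6.3] 0.013419928235160377
```

View pics/c32.png

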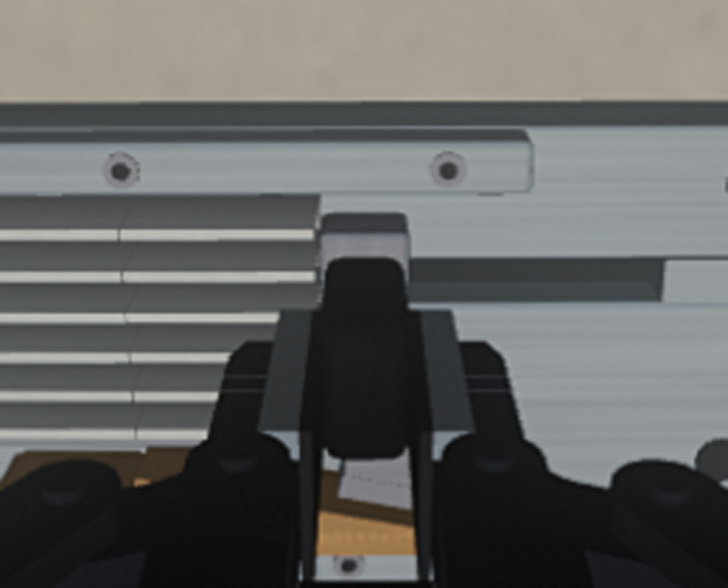

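Request:
send_rows --rows "0 0 -0.001 0 0 0;0 0 -0.001 0 0 0;0 0 0 0 0 0"

```text
clock: 58.55
tcp_pos: [0.5074, 0.0351, 0.0243]
orientation: [-1.233, 1.165, -1.17]
contact_force: [-3.3, -1.2, 22.2]
grip_width: 0.0127
```

Request:
send_rows --rows "0 0 0.001 0 0 0;0 0 0 0 0 0"

```text
clock: 58.75
tcp_pos: [0.507, 0.0349, 0.0245]
orientation: [-1.233, 1.166, -1.169]
contact_force: [-0.6, -0.2, 12.7]
grip_width: 0.0131
```

Request:
send_rows --rows "0 0 0 0 0 0;0 0 0 0 0 0;0 0 0 0 0 0;0 0 0 0 0 0" --grip 0.03

```text
clock: 59.15
tcp_pos: [0.5052, 0.0345, 0.0227]
orientation: [-1.236, 1.168, -1.168]
contact_force: [0.4, 1.0, 0.2]
grip_width: 0.0301
```

Request:
send_rows --rows "0 0 0.02 0 0 0;0 0 0.03 0 0 0;0 0 0.03 0 0 0;0 0 0 0 0 0;0 0 0 0 0 0"

```text
clock: 59.65
tcp_pos: [0.5057, 0.0343, 0.1033]
orientation: [-1.234, 1.167, -1.169]
contact_force: [-0.7, -0.4, 0.7]
grip_width: 0.0301
```

```bash
python3 snap.py wrist:w40 side:s40
python3 - <<'E'
from h import *
im=cv2.imread('pics/w40.png');a=cv2.resize(im[150:300,170:400],None,fx=3.4,fy=3.4,interpolation=cv2.INTER_CUBIC)
cv2.imwrite('pics/c33.png',a)
E
```

```text
59.75 [0.5046 0.0342 0.102 ] heading z 3.19 down [-0.002 -0.    -1.   ] [ 0.34  0.4  -0.64  2.01  0.32  0.83 -0.43] [-0.  -0.8 -0.6] 0.030151934019577494
```

View pics/c33.png

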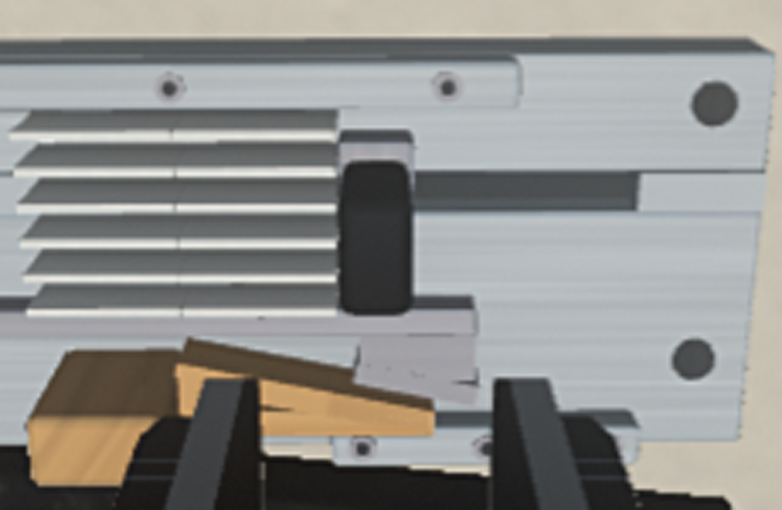

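Run:
```python
from h import *
import pickle
f=pickle.load(open('w40.pkl','rb'))
pr=lambda x,y,z:((np.array(proj(f,[*v2w(x,y),z]))-[170,150])*3.4).round()
for z in (.034,.043): print('block',z,pr(-15,18,z),pr(-15,34,z),'handle top',pr(-12,19,z+.03),pr(12,33,z+.03))
print(pr(-21,55,.031),pr(24.5,47,.031),pr(0,83,.021))
g=lambda u,v,z:w2v(onz(f,170+u/3.4,150+v/3.4,z)).round(1)
print('sink end',g(337,210,.045),'block edges',g(341,148,.034),g(413,148,.034),'handle top +x',g(340,313,.064),g(413,313,.064))
```

```text
block 0.034 [341. 142.] [419. 142.] handle top [342. 201.] [418. 323.]
block 0.043 [340. 154.] [421. 154.] handle top [341. 217.] [420. 343.]
[521. 110.] [476. 315.] [640. 194.]
sink end [-4.1 17.4] block edges [-13.8  18. ] [-13.8  32.8] handle top +x [10.  18.4] [10. 32.]
```

Request:
send_rows --rows "-0.0182 -0.016 0 0 0 0;-0.0182 -0.016 0 0 0 0;-0.0182 -0.016 0 0 0 0;0 0 -0.03 0 0 0;0 0 -0.03 0 0 0;0 0 -0.018 0 0 0;0 0 -0.0095 0 0 0;0 0 0 0 0 0;0 0 0 0 0 0" --grip 0.042 --grip_force 60

```text
clock: 60.65
tcp_pos: [0.451, -0.0132, 0.0156]
orientation: [-1.235, 1.168, -1.167]
contact_force: [0.9, -1.3, 0.7]
grip_width: 0.0423
```

Request:
send_rows --rows "0 0 0 0 0 0;0 0 0 0 0 0;0 0 0 0 0 0;0 0 0 0 0 0" --grip 0.01

```text
clock: 61.05
tcp_pos: [0.4517, -0.0134, 0.0165]
orientation: [-1.234, 1.167, -1.169]
contact_force: [-1.3, -0.3, 7.3]
grip_width: 0.0262
```

```bash
python3 snap.py wrist:w41
python3 - <<'E'
from h import *
im=cv2.imread('pics/w41.png');a=cv2.resize(im[110:360,180:480],None,fx=2.4,fy=2.4,interpolation=cv2.INTER_CUBIC)
cv2.imwrite('pics/c34.png',a)
E
```

```text
61.1 [ 0.4517 -0.0134  0.0165] heading z 3.2 down [ 0.002 -0.    -1.   ] [ 0.36  0.46 -0.56  2.19  0.44  0.6  -0.47] [-1.   0.2  6.7] 0.025797212793854392
```

View pics/c34.png

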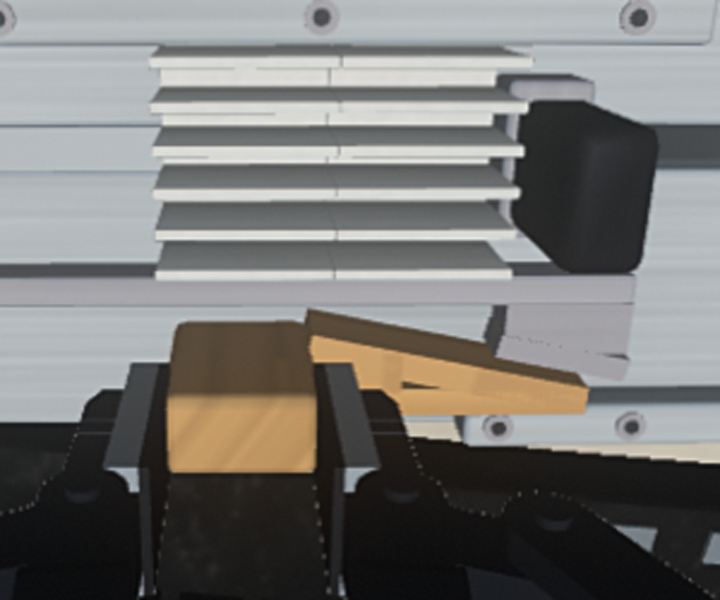

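Drive the wedge again.

Request:
send_rows --rows "0.004 0.0002 0.0005 0 0 0;0.004 0.0002 0 0 0 0;0.004 0.0002 0 0 0 0;0.004 0.0002 0 0 0 0;0.004 0.0002 0 0 0 0;0.003 0.0002 0 0 0 0;0 0 0 0 0 0"

```text
clock: 61.8
tcp_pos: [0.4692, -0.0128, 0.0163]
orientation: [-1.243, 1.173, -1.166]
contact_force: [-15.4, 0.5, 23.0]
grip_width: 0.0261
```

Request:
send_rows --rows "0.002 0.0001 0 0 0 0;0 0 0 0 0 0;0.002 0.0001 0 0 0 0;0 0 0 0 0 0"

```text
clock: 62.2
tcp_pos: [0.472, -0.0126, 0.0163]
orientation: [-1.245, 1.174, -1.165]
contact_force: [-17.3, 1.0, 24.4]
grip_width: 0.0259
```

Request:
send_rows --rows "0.0015 0.0001 0.0003 0 0 0;0 0 0 0 0 0;0.0015 0.0001 0.0003 0 0 0;0 0 0 0 0 0"

```text
clock: 62.6
tcp_pos: [0.4792, -0.0121, 0.0164]
orientation: [-1.238, 1.17, -1.167]
contact_force: [-6.3, 1.2, 6.6]
grip_width: 0.0258
```

Request:
send_rows --rows "0.0015 0.0001 0.0003 0 0 0;0 0 0 0 0 0;0.0015 0.0001 0.0003 0 0 0;0 0 0 0 0 0"

```text
clock: 63.0
tcp_pos: [0.4794, -0.0121, 0.0163]
orientation: [-1.242, 1.174, -1.165]
contact_force: [-11.9, 0.1, 10.2]
grip_width: 0.0259
```

Request:
send_rows --rows "0.001 0 0.0005 0 0 0;0 0 0 0 0 0;0.001 0 0.0005 0 0 0;0 0 0 0 0 0"

```text
clock: 63.4
tcp_pos: [0.4794, -0.0122, 0.0164]
orientation: [-1.245, 1.176, -1.164]
contact_force: [-15.1, 1.4, 5.6]
grip_width: 0.0262
```

Request:
send_rows --rows "0.001 0.0001 0.0003 0 0 0;0 0 0 0 0 0;0.001 0 0.0002 0 0 0;0 0 0 0 0 0"

```text
clock: 63.8
tcp_pos: [0.4794, -0.0122, 0.0165]
orientation: [-1.248, 1.178, -1.162]
contact_force: [-18.8, 1.4, 6.8]
grip_width: 0.026
```

Request:
send_rows --rows "0.001 0 0 0 0 0;0 0 0 0 0 0;0.0005 0 0 0 0 0;0 0 0 0 0 0"

```text
clock: 64.2
tcp_pos: [0.4794, -0.0122, 0.0164]
orientation: [-1.25, 1.18, -1.161]
contact_force: [-22.0, 1.2, 12.5]
grip_width: 0.026
```

Request:
send_rows --rows "0.0007 0 0.0002 0 0 0;0 0 0 0 0 0;0 0 0 0 0 0"

```text
clock: 64.5
tcp_pos: [0.4795, -0.0122, 0.0165]
orientation: [-1.251, 1.18, -1.161]
contact_force: [-24.1, 2.3, 12.4]
grip_width: 0.0262
```

Request:
send_rows --rows "-0.002 0 0 0 0 0;-0.002 0 0 0 0 0;-0.002 0 0 0 0 0;0 0 0 0 0 0"

```text
clock: 64.9
tcp_pos: [0.4797, -0.0121, 0.0168]
orientation: [-1.241, 1.174, -1.165]
contact_force: [-7.9, 0.6, -11.6]
grip_width: 0.0258
```

Request:
send_rows --rows "-0.001 0 -0.0013 0 0 0;0 0 0 0 0 0"

```text
clock: 65.1
tcp_pos: [0.4797, -0.0121, 0.0165]
orientation: [-1.24, 1.172, -1.166]
contact_force: [-9.0, 0.7, -0.1]
grip_width: 0.0259
```

Request:
send_rows --rows "0 0 0 0 0 0;0 0 0 0 0 0;0 0 0 0 0 0;0 0 0 0 0 0" --grip 0.042

```text
clock: 65.5
tcp_pos: [0.4843, -0.0115, 0.018]
orientation: [-1.233, 1.167, -1.169]
contact_force: [0.3, 0.9, -0.0]
grip_width: 0.0419
```

Request:
send_rows --rows "0 0 0.015 0 0 0;0 0 0.04 0 0 0;0 0 0.04 0 0 0;0.012 0.035 0 0 0 0;0.012 0.035 0 0 0 0;0 0 0 0 0 0;0 0 0 0 0 0"

```text
clock: 66.2
tcp_pos: [0.5074, 0.0594, 0.1136]
orientation: [-1.235, 1.166, -1.167]
contact_force: [0.9, -0.9, -0.3]
grip_width: 0.0419
```

```bash
python3 snap.py wrist:w42
python3 - <<'E'
from h import *
im=cv2.imread('pics/w42.png');a=cv2.resize(im[150:300,150:400],None,fx=3.2,fy=3.2,interpolation=cv2.INTER_CUBIC)
cv2.imwrite('pics/c35.png',a)
E
```

```text
66.25 [0.507  0.0581 0.1131] heading z 3.22 down [ 0. -0. -1.] [ 0.31  0.39 -0.66  1.99  0.32  0.86 -0.47] [-0.4 -0.5 -0.3] 0.04216787687716446
```

View pics/c35.png

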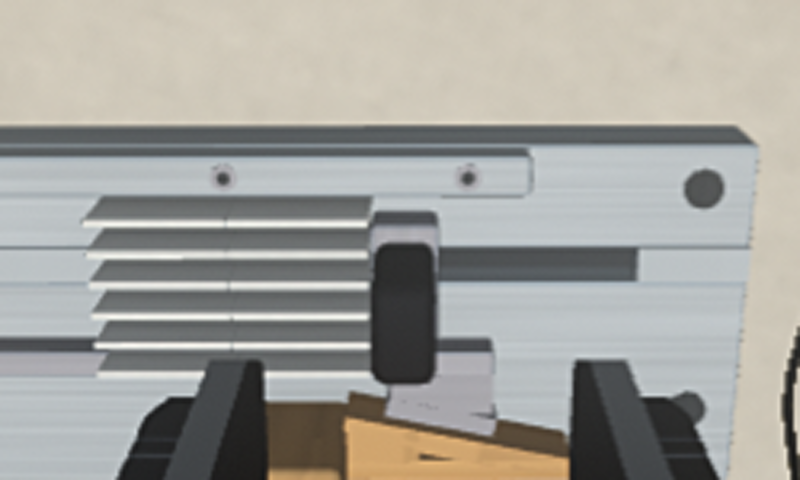

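Request:
send_rows --rows "-0.005 -0.03 0.01 0 0 0;-0.005 -0.03 0.01 0 0 0;-0.005 -0.02 0.01 0 0 0;0 0 0 0 0 0;0 0 0 0 0 0"

```text
clock: 66.75
tcp_pos: [0.4917, -0.0228, 0.1428]
orientation: [-1.234, 1.17, -1.17]
contact_force: [0.2, 0.4, -1.6]
grip_width: 0.042
```

```bash
python3 snap.py wrist:w43 top:t43 side:s43
python3 - <<'E'
from h import *
im=cv2.imread('pics/w43.png');a=cv2.resize(im[110:280,130:390],None,fx=3,fy=3,interpolation=cv2.INTER_CUBIC)
cv2.imwrite('pics/c36.png',a)
im=cv2.imread('pics/s43.png');cv2.imwrite('pics/c37.png',cv2.resize(im[160:260,150:370],None,fx=3.6,fy=3.6,interpolation=cv2.INTER_CUBIC))
E
```

```text
66.9 [ 0.4918 -0.0208  0.1424] heading z 3.26 down [-0.  0. -1.] [ 0.48  0.32 -0.67  2.01  0.25  0.9  -0.26] [ 0.3 -0.6  0.2] 0.04187251118518981
```

View pics/c36.png

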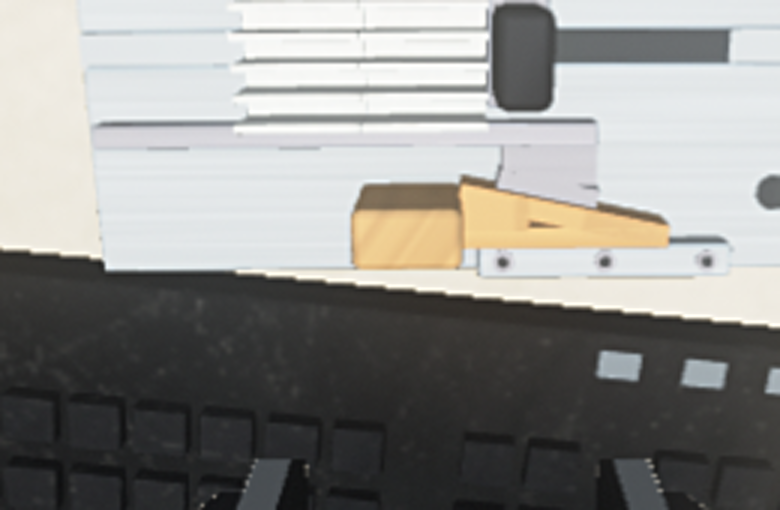

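View pics/c37.png

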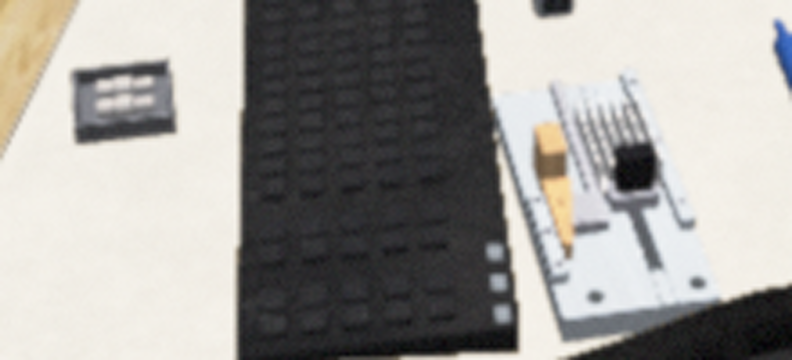

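Run:
```python
from h import *
import pickle
f=pickle.load(open('w43.pkl','rb'))
g=lambda u,v,z:w2v(onz(f,130+u/3,110+v/3,z)).round(1)
print('jaw face',g(96,126,.031),g(597,122,.031),'tip',g(668,224,.035),g(668,246,.035),'sink end',g(486,70,.045),g(233,70,.045),'stop top L',g(497,60,.064))
```

```text
jaw face [ 19.6 -85.8] [18.9 46.4] tip [45.6 66. ] [51.7 66.3] sink end [ 4.  16.6] [  3.8 -45.8] stop top L [-0.2 18.5]
```

View pics/t43.png

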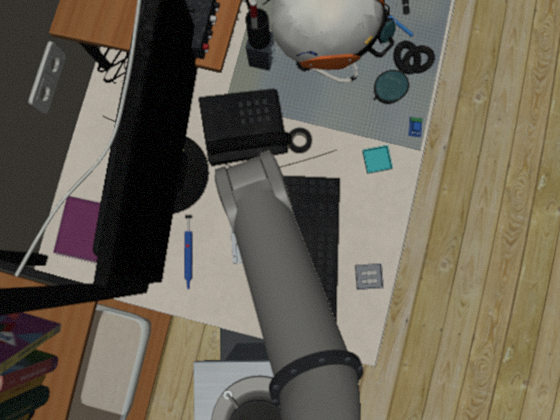

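```bash
python3 -c "
from bench import r
print(r.hand_in())"
```

```text
the job is handed in; nothing more can be done
None
```

The job is handed in after about 67 s of robot time, with everything done as asked. I hit one problem along the way and corrected it before handing in.

**What I did**
- Both RF adapters are in the grey tray.
- I dragged the end stop by its handle until it dropped about 9 mm into the notch.
- There were two heatsinks; no third one was visible. Both are flat, fins up, in one row against the stop.
- I drove the wedge with about 24 N until it stopped moving.

**What went wrong and how I fixed it**
- **Tilted stop:** after the first wedge drive the images showed the stop leaning about 9°, because I had pushed the row a little too hard against it. I drew the wedge back, straightened and seated the stop (which moved the row back to match), then drove the wedge again.
- **Missed grasp:** the first try at an adapter closed on nothing. The fingertips sit about 25 mm behind the reported tool point. I worked with that offset from then on.

**Last checks (from the images)**

| Check | Measured | Expected |
|---|---|---|
| Wedge tip, y in the vice | 66 mm | about 66 mm when tight |
| Jaw closed by | about 5–5.6 mm | about 5.5 mm |
| Stop | upright, block at its in-notch height | fully down |
| Gap between row and stop | under about 1 mm before the wedge was re-driven; about 2 mm in the last, coarser reading | close row |

The last two gap readings disagree slightly. The second was read across two different heights, and the pictures show the row against the stop.

The tape, the pump and the turquoise tray were not touched, and I saw no heatsink get knocked aside.

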